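# Deposit the filings tin in the scrap drop box

## Robot

A 6-joint arm with a two-finger parallel gripper is mounted at the origin on the work surface. World frame = base frame: x ahead of the robot, y to its left, z up, the work surface at z = 0. Lengths are in mm, angles in rad, forces in N, time in s.
With the tool pointing down it reaches from about 350 to 875 mm from the base axis. Payload 4.2 kg.
Tool frame: the origin (TCP) lies midway between the tips of the shut fingers; the grasp point (between the pads) lies 19 mm behind it (arm.grasp_offset is the distance from the TCP to the grasp point, in mm); z points along the fingers, y is the direction in which the jaws open and shut (so a half turn about z gives the same grasp; the last joint's range is limited). The gripper opens to 85 mm and grips with 20 to 120 N. Pads are 22 mm wide; open, the fingers measure 114 mm over their backs; the gripper's body (76 mm by 85 mm) begins 54 mm behind the grasp point. The pads swing forward as they close: fully open they stand 13 mm farther back than shut.
Start: joints at [-0.855, 0.385, 0.008, 0, -1.194, -0.259], TCP at [275.685, -560.889, 194.012] pointing down, gripper open.
Joint ranges: [-3.14, 3.14], [-1.21, 2.06], [-1.07, 1.41], [-3.16, 2.05], [-2.99, -0.16], [-3.1, 3.1]. Speed limits (rad/s): [2.79, 2.79, 3.14, 3.14, 3.14, 3.14].

## Interface

Orientations are given as a unit quaternion [x, y, z, w].
In Python, from bench import arm gives the robot as it stands.
- The arm moves only by the tool move_arm, never from a script. Its argument "moves" is a list of rows, each an object with "gripper": the gripper's target within -1 to 1 (fully open at 1, half-way at 0, shut at -1); "xyz": the shift along the tool's x, y, z in cm, a list of three; "angular": the turn, a rotation vector about the tool's x, y, z in rad, a list of three. In form: [{"gripper": gripper, "xyz": [dx, dy, dz], "angular": [wx, wy, wz]}, ...]. A call has 1 to 10 rows; each row is the pose to reach, as a shift and turn from the pose commanded when the call began, along the tool's axes at that moment; what a row does not reach only later rows make up. A row lasts 1/8 s, in which the tool goes at most 62.5 mm and 10.7 degrees, less where a joint would pass 70% of its speed; a pose out of reach is approached as far as the arm can. A call with a gripper value outside its range is refused whole. The fingers move at their own pace and stop on an object; the grip force is fixed at half the most. Time passes only in rows, so rows that repeat a pose let the fingers close. It gives the time, the measured TCP pose, the force and the opening at its end, in the units of the state.
- arm.read_state(): the state, without advancing time (a new reading comes with each control period).
- arm.get_image(name): name is "scene" or "top" or "wrist"; returns (picture, depth): 384x512x3 uint8, blue, green, red; 384x512 float32, mm along the optical axis (not along the pixel's ray), 0 where there is no reading.
- arm.get_calibration(name): a dict with "camera_matrix" (3x3 intrinsics, pixels), "R" (3x3) and "t" (3): a world point X has camera coordinates R X + t. Camera axes: x right, y down, z forward; pixel columns grow to the right and rows downward; lengths in mm; the calibration is good to about 2 mm. A picture is of the moment at which its call begins: read the wrist's pose just before it. get_calibration takes no time and is no camera call; for the wrist camera it gives the pose at the moment of the call.
- arm.job_done(): hands the job in, once; it reports no verdict.
The state is a dict: "clock": time; "joints": joint angles; "joint_vel": joint speeds; "joint_efforts": joint torques, N m; "position": TCP position; "ee_rot": TCP orientation; "contact_force": force on the tool from outside, world axes, zero at the start; "wrist_torque": the same for the moment, N m; "gripper_width": finger opening in mm.
Only numpy, scipy, OpenCV 4.12 (cv2) and the standard library are available. Lean on these libraries where they do the work, as an engineer would, in place of code of your own. Each camera call takes 0.05 s, during which the arm holds its last target. There are 200 camera calls.

## Task

Swing the flat cover of the drop box all the way aside on its one screw, so that the port is clear, then put the small rectangular filings tin through the port, pushing it past the sprung flap until it lies inside the box and the flap has shut behind it. Then swing the cover back fully closed over the port, and leave the round tin, the bottle and the steel block standing where they are.

Things in the scene. Friction and masses are not known exactly. Their poses are not given: they have to be found in the camera images.
- dropbox: Grey hollow steel drop box fixed to the bench, 200 mm deep (its x) by 260 mm wide (its y); origin at the centre of its underside, x points from its low front to its high back. Its top is a flat panel sloping at 30 degrees, 111 mm high at the front (x = -100) and 226 mm at the back (x = +100).
- rail (a point): Middle of a thin fixed steel rail (14 mm thick) that runs along the box's y, 330 mm up, at x = +40 mm of the box; brackets at y = -124 and +124 mm rise from the panel at x = +90 to it. It bars an upright gripper over the port: work square to the panel, tool tilted 30 degrees.
- port (a point): Centre of the rectangular port on the sloping panel's upper face, at (20, 30, 180) mm in the box's frame. Axes: z = outward normal of the panel, x = up the slope, y = across. Port 42 mm (x) by 108 mm (y): a throat 10 mm deep with the flap at its bottom. The panel reaches x -138 to +92, y -160 to +100 mm in this frame.
- pivot (a point): Axis of the cover's one pivot screw on the panel's upper face, at (+26, -76, 0) mm in the port's frame; same axes as the port. The screw head (18 mm wide) stands 11 mm above the panel.
- knob (a point): Centre of the top end of the cover's round steel grip pin, 16 mm diameter, standing 36 mm square off the cover (top end 42 mm above the panel), 131 mm from the pivot axis: with the cover closed, at (-36, +126) mm from the pivot in the port's x, y. Axes turn with the cover.
- cover (a joint): Angle of the flat aluminium cover, 154 x 74 x 4 mm, lying 2 to 6 mm above the panel, about the screw (right-handed about the port's z). 0 = closed over the port; grows as the free end swings down the slope; port wholly clear from 1.4 rad; end stop at 1.75. May start a little open. Friction holds it anywhere; about 1 to 3 N at the pin moves it.
- flap (a joint): Angle of the sprung one-way flap under the throat, hinged along the port's upper long edge (x = +33 mm of the port), swinging inwards only: 0 = shut, 1.57 = fully open. Its upper face lies 10 mm below the panel's face. It carries the tin, hardly giving; a push of 5 to 15 N opens it, the tin drops free once its top is pushed 5 to 25 mm below the panel's face, and the flap springs shut in under 1 s.
- tin: The filings tin: closed rectangular steel tin, 28 mm (its x) by 88 mm (its y), 28 mm tall, about 0.3 kg, standing on the bench at any yaw; origin at the centre of its underside.
- tin_mid (a point): Middle of the filings tin, 14 mm above its underside.
- round_tin: Bystander: round steel tin, 63 mm diameter, 38 mm tall; origin under its centre. Not to be moved.
- bottle: Bystander: white plastic bottle, 50 mm diameter, 140 mm tall; origin under its centre. Not to be moved.
- block: Bystander: dark steel bench block, 64 x 64 x 22 mm; origin under its centre. Not to be moved.
Not all that is in view belongs to the job. Of the things like the tin, leave any that is blue, brown or purple; of the rest the larger one is meant.

How it is judged (in metres and radians):
On the way, in this order (a step that is already met when the one before it is completed fails the run):
1. the cover is swung aside, clear of the port (value of joint cover above 1.4 rad), for 0.2 s.
2. the tin is inside the box, past the flap, and the flap is shut behind it (z of tin_mid in the frame of port below -0.05 m and x of tin_mid in the frame of dropbox between -0.1 and 0.1 m and y of tin_mid in the frame of dropbox between -0.13 and 0.13 m and value of joint flap below 0.06 rad), for 0.2 s.
At the end, for the whole second after the job is handed in: The tin lies at rest inside the box, its middle more than 50 mm below the panel's face; the flap is shut (under 0.06 rad) and the cover is closed over the port (under 0.08 rad) (all of step 2 and value of joint cover below 0.08 rad and linear speed of tin below 0.02 m/s); the robot touches nothing.
It fails at once if the round tin is moved more than 20 mm or tipped (distance of round_tin from where it was at the start of the episode above 0.02 m or angle between round_tin's own z axis and vertical above 0.3 rad).
It fails at once if the bottle is moved more than 20 mm or tipped (distance of bottle from where it was at the start of the episode above 0.02 m or angle between bottle's own z axis and vertical above 0.3 rad).
It fails at once if the steel block is moved more than 20 mm (distance of block from where it was at the start of the episode above 0.02 m).
It also fails if it takes over 66 s, if anything falls off the work surface, if the arm or the gripper's body presses on something with over 40 N, if the wrist force passes 120 N, or if a joint passes its speed limit or range.

## Working session

There is one attempt and no reset: what is moved stays moved. The work goes in short steps, Python scripts to look and compute and a tool call to move; the robot and the scene stay as the last step left them, time stands still between calls to the robot, and variables do not carry over. Pictures are saved under pics/ and viewed, about 8 in all and at most 12, crops included, and the job is handed in when it is done.

Besides the shell and the picture viewer there is one more tool, called after "Call:" as name([rows], argument=value, ...), one row to a line, values as JSON. move_arm: Moves the arm, as the interface text tells. Its arguments: {"type":"object","properties":{"moves":{"type":"array","items":{"type":"object","properties":{"gripper":{"type":"number"},"xyz":{"type":"array","items":{"type":"number"}},"angular":{"type":"array","items":{"type":"number"}}}}}},"required":["moves"]}

```bash
ls; mkdir -p pics
python3 - <<'E'
from bench import arm
import cv2,numpy as np
s=arm.read_state();print(s)
for n in("scene","top"):
    p,d=arm.get_image(n);cv2.imwrite(f"pics/{n}0.png",p);np.savez(f"pics/{n}0.npz",p=p,d=d,**arm.get_calibration(n))
    print(n,arm.get_calibration(n))
a=cv2.imread("pics/scene0.png");b=cv2.imread("pics/top0.png")
E
```

```text
pics
{'clock': 0.0, 'joints': array([-8.55373490e-01,  3.85562440e-01,  6.59825454e-03, -4.95632353e-04,
       -1.19398543e+00, -2.58603524e-01]), 'joint_vel': array([-0.00230676, -0.0012329 , -0.00083201,  0.00133296,  0.00012925,
       -0.00047336]), 'joint_efforts': array([ 2.76233886e-04, -3.92287838e+01,  1.88401222e+01,  4.18628141e+00,
       -4.67122023e-03, -8.35970386e-07]), 'position': array([ 275.40046537, -560.30146122,  192.90782751]), 'ee_rot': array([-2.26339574e-01,  9.74047835e-01,  1.05926232e-03, -3.00305912e-04]), 'contact_force': array([-0.28152481,  0.76853743,  0.19685022]), 'wrist_torque': array([ 0.00115253,  0.01629402, -0.04819052]), 'gripper_width': 85.69716353216238}
scene {'camera_matrix': array([[352.63015021,   0.        , 253.62793113],
       [  0.        , 352.63015021, 195.29931194],
       [  0.        ,   0.        ,   1.        ]]), 'R': array([[ 0.62038058,  0.78402402, -0.02083918],
       [ 0.43043958, -0.36256797, -0.8265992 ],
       [-0.65562925,  0.50383608, -0.5624051 ]]), 't': array([-254.21470587,  -37.91813476, 1542.23567286])}
top {'camera_matrix': array([[367.01936307,   0.        , 249.90324603],
       [  0.        , 367.01936307, 191.04805938],
       [  0.        ,   0.        ,   1.        ]]), 'R': array([[ 0.02271218, -0.99972735, -0.00542103],
       [-0.98061013, -0.02122147, -0.19481637],
       [ 0.19464821,  0.00974062, -0.98082475]]), 't': array([ -51.95403137,  509.34198609, 1049.28913323])}
```

View pics/top0.png

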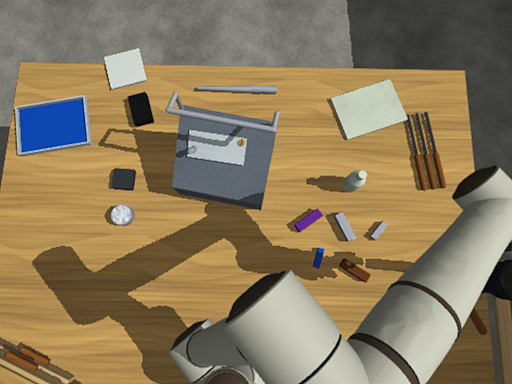

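View pics/scene0.png

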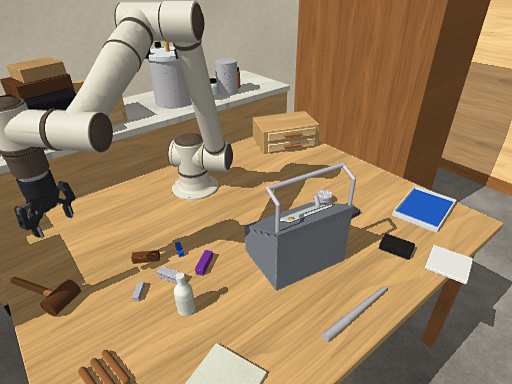

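Top view: tin-like things are purple (308,220), large grey (344,226), small grey (378,230), blue (318,257) and brown (353,270). The large grey one at (344,226) is the target. Knob is around (190,150) and the screw around (241,142). I'll measure next.

```bash
cat > h.py <<'E'
import numpy as np,cv2
def cloud(d,K,R,t):
    v,u=np.mgrid[:d.shape[0],:d.shape[1]]
    c=np.stack([(u-K[0,2])/K[0,0]*d,(v-K[1,2])/K[1,1]*d,d],-1)
    return (c-t)@R
def ray(u,v,K,R,t,z):
    o=-R.T@t;r=R.T@np.array([(u-K[0,2])/K[0,0],(v-K[1,2])/K[1,1],1]);return o+r*(z-o[2])/r[2]
def proj(X,K,R,t):
    c=np.atleast_2d(X)@R.T+t;return c[:,:2]/c[:,2:]*[K[0,0],K[1,1]]+K[:2,2]
E
python3 - <<'E'
from h import *
f=np.load("pics/top0.npz");p,d=f["p"],f["d"];K,R,t=f["camera_matrix"],f["R"],f["t"]
P=cloud(d,K,R,t);Z=P[...,2]
print("bench z",np.median(Z[240:250,150:180]))
# panel
roi=np.zeros(d.shape,bool);roi[100:215,165:285]=1
m=roi&(Z>105)&(Z<235)&(d>0)
Q=P[m]
rng=np.random.default_rng(0);best=0
for _ in range(500):
    a=Q[rng.choice(len(Q),3,False)];n=np.cross(a[1]-a[0],a[2]-a[0]);n/=np.linalg.norm(n)+1e-9;n*=np.sign(n[2])
    if abs(n[2]-.866)>.06: continue
    i=abs((Q-a[0])@n)<2.0
    if i.sum()>best:best=i.sum();I=i
c=Q[I].mean(0);n=np.linalg.svd(Q[I]-c)[2][2];n*=np.sign(n[2]);I=abs((Q-c)@n)<3
print("n",n,"yaw",np.arctan2(-n[1],-n[0]),"cnt",I.sum(),c)
mm=np.zeros(d.shape,np.uint8);mm[m]=I*255
cs=cv2.morphologyEx(mm,cv2.MORPH_CLOSE,np.ones((3,3)))
L=max(cv2.findContours(cs,0,2)[0],key=cv2.contourArea)
r=cv2.minAreaRect(Q[I][:,:2].astype(np.float32));print("rect",r,cv2.boxPoints(r))
# objects on table
ob=((Z>15)&(Z<45)&(d>0)).astype(np.uint8);ob[:,:90]=0;ob[285:]=0;ob[:,400:]=0
for k in cv2.findContours(ob,0,2)[0]:
    if cv2.contourArea(k)<25: continue
    pts=np.array([ray(*q[0],K,R,t,28) for q in k])[:,:2].astype(np.float32)
    rr=cv2.minAreaRect(pts);mk=np.zeros(d.shape,np.uint8);cv2.drawContours(mk,[k],-1,1,-1)
    print(np.round(rr[0]),np.round(rr[1]),round(rr[2],1),"px",k.mean(0).round(),"bgr",np.round(cv2.mean(p,mk)[:3]),"z",np.median(Z[mk>0]).round())
o=np.hstack([cv2.resize(p[90:215,160:290],None,fx=3,fy=3,interpolation=2),cv2.resize(p[165:290,270:400],None,fx=3,fy=3,interpolation=2)])
g=cv2.cvtColor(mm,8);o2=cv2.resize(g[90:215,160:290],None,fx=1.5,fy=1.5)
cv2.imwrite("pics/crop1.png",o);cv2.imwrite("pics/mm.png",o2)
E
```

```text
bench z -0.9368488568419195
n [-0.49238024  0.08463876  0.86625515] yaw -0.17023343613199204 cnt 5218 [572.53723173  33.03975046 162.46336446]
rect ((582.0867309570312, 36.86121368408203), (260.2243347167969, 202.3862762451172), 79.93572998046875) [[ 459.71326  -73.56505]
 [ 658.9853  -108.93262]
 [ 704.4602   147.28748]
 [ 505.18817  182.65504]]
[ 285. -351.] [89. 28.] 58.9 px [[355. 270.]] bgr [24. 47. 80.] z 26.0
[ 319. -246.] [18. 56.] 73.8 px [[318. 257.]] bgr [116.  45.  14.] z 18.0
[ 403. -427.] [18. 61.] 50.4 px [[378. 232.]] bgr [170. 163. 159.] z 18.0
[ 412. -326.] [87. 30.] 25.6 px [[345. 227.]] bgr [156. 150. 146.] z 26.0
[ 429. -217.] [28. 89.] 36.3 px [[308. 220.]] bgr [140.  44. 100.] z 27.0
[433. 346.] [61. 65.] 1.3 px [[122. 216.]] bgr [196. 189. 185.] z 37.0
[483.  55.] [259.   5.] 79.8 px [[219. 201.]] bgr [49. 47. 44.] z 30.0
[ 536. -337.] [48. 25.] 38.5 px [[347. 187.]] bgr [78. 86. 82.] z 30.0
[545. 353.] [65. 65.] 86.9 px [[124. 180.]] bgr [55. 53. 49.] z 21.0
[777. 319.] [106.  62.] 17.2 px [[140. 108.]] bgr [21. 21. 21.] z 29.0
[850.  11.] [ 21. 256.] 1.1 px [[233.  89.]] bgr [157. 150. 146.] z 19.0
```

View pics/crop1.png

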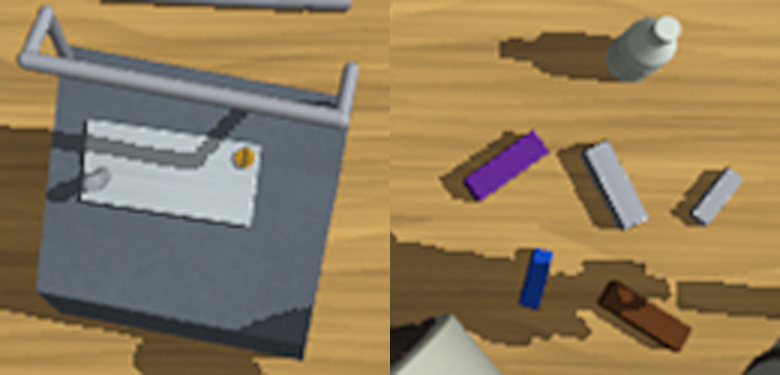

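Crop confirms that the target is the large light-grey bar, centre (412,-326), long axis about 26°. The cover is essentially closed. Next I'll build the frames, check the knob and plan the approach.

```bash
cat >> h.py <<'E'
from scipy.spatial.transform import Rotation as Ro, Slerp
YAW=-0.175;BC=np.array([582.1,36.9,0.])
Rb=Ro.from_euler('z',YAW).as_matrix()
Rp=Rb@Ro.from_euler('y',-np.pi/6).as_matrix()   # port axes
P0=BC+Rb@np.array([20,30,180.])
def port(x,y,z): return P0+Rp@np.array([x,y,z],float)
RT=np.stack([-Rp[:,1],-Rp[:,0],-Rp[:,2]],1)     # tool: y=-port x, z=-normal
def knob(a,z): 
    c,s=np.cos(a),np.sin(a);return port(26-36*c-126*s,-76-36*s+126*c,z)
def rows(arm,pts,g,seg=55):
    """pts: list of (world xyz, R matrix); print rows"""
    s=arm.read_state();p0=s["position"];R0=Ro.from_quat(s["ee_rot"]);pc,Rc=p0,R0
    print("clock",round(s["clock"],2),"F",s["contact_force"].round(1),"w",round(s["gripper_width"],1))
    for p,R in pts:
        R=Ro.from_matrix(R);dR=Rc.inv()*R
        n=max(1,int(np.ceil(max(np.linalg.norm(p-pc)/seg,dR.magnitude()/0.17))))
        for k in range(1,n+1):
            q=pc+(p-pc)*k/n;Rq=Rc*Ro.from_rotvec(dR.as_rotvec()*k/n)
            a=R0.inv().apply(q-p0)/10;b=(R0.inv()*Rq).as_rotvec()
            print('{"gripper":%g,"xyz":[%s],"angular":[%s]},'%(g,",".join("%.2f"%v for v in a),",".join("%.3f"%v for v in b)))
        pc,Rc=p,R
E
python3 - <<'E'
from h import *
from bench import arm
f=np.load("pics/top0.npz");K,R,t=f["camera_matrix"],f["R"],f["t"]
print("port",P0,"normal",Rp[:,2])
for a in(0,.1,.2):print(a,"knob",knob(a,42).round(),"px",proj(knob(a,42),K,R,t).round(1),"base",proj(knob(a,6),K,R,t).round(1))
print("pivot px",proj(port(26,-76,11),K,R,t).round(1))
p=f["p"];m=((p.min(2)>150)).astype(np.uint8);m[:125]=0;m[170:]=0;m[:,:180]=0;m[:,252:]=0
n=Rp[:,2];o=-R.T@t;v,u=np.nonzero(m);r=np.stack([(u-K[0,2])/K[0,0],(v-K[1,2])/K[1,1],np.ones(len(u))],1)@R
X=o+r*(((port(0,0,6)-o)@n)/(r@n))[:,None];L=(X-P0)@Rp
print("cover rect in port",cv2.minAreaRect(L[:,:2].astype(np.float32)))
c=arm.get_calibration("wrist");s=arm.read_state();print("cam in tool",Ro.from_quat(s["ee_rot"]).inv().apply(-c["R"].T@c["t"]-s["position"]))
T=s["position"].copy();T[2]=320
rows(arm,[(T,Ro.from_quat(s["ee_rot"]).as_matrix()),(knob(0,130),RT)],1)
E
```

```text
port [607.01777491  62.95963342 180.        ] normal [-0.49236327  0.08705407  0.8660254 ]
0 knob [587. 117. 211.] px [[189.7 149.1]] base [[193.1 146.4]]
0.1 knob [575. 115. 205.] px [[190.7 154. ]] base [[194.1 151.1]]
0.2 knob [564. 112. 199.] px [[192.2 158.7]] base [[195.5 155.7]]
pivot px [[240.7 142.4]]
cover rect in port ((17.52672576904297, -15.5428466796875), (109.18539428710938, 162.88934326171875), 2.21173357963562)
cam in tool [  77.41036459   -0.20572171 -180.07261654]
clock 0.1 F [ 0.4 -0.5  0.2] w 85.7
{"gripper":1,"xyz":[0.00,0.01,-4.23],"angular":[0.000,0.000,0.000]},
{"gripper":1,"xyz":[0.00,0.02,-8.46],"angular":[0.000,0.000,0.000]},
{"gripper":1,"xyz":[0.00,0.02,-12.70],"angular":[0.000,0.000,0.000]},
{"gripper":1,"xyz":[-3.87,3.57,-12.46],"angular":[0.035,-0.017,-0.066]},
{"gripper":1,"xyz":[-7.75,7.13,-12.22],"angular":[0.069,-0.035,-0.131]},
{"gripper":1,"xyz":[-11.62,10.68,-11.98],"angular":[0.104,-0.052,-0.197]},
{"gripper":1,"xyz":[-15.50,14.23,-11.74],"angular":[0.139,-0.070,-0.262]},
{"gripper":1,"xyz":[-19.38,17.78,-11.51],"angular":[0.174,-0.087,-0.328]},
{"gripper":1,"xyz":[-23.25,21.33,-11.27],"angular":[0.208,-0.105,-0.393]},
{"gripper":1,"xyz":[-27.13,24.88,-11.03],"angular":[0.243,-0.122,-0.459]},
{"gripper":1,"xyz":[-31.00,28.43,-10.79],"angular":[0.278,-0.140,-0.524]},
{"gripper":1,"xyz":[-34.88,31.98,-10.56],"angular":[0.312,-0.157,-0.590]},
{"gripper":1,"xyz":[-38.75,35.53,-10.32],"angular":[0.347,-0.175,-0.655]},
{"gripper":1,"xyz":[-42.63,39.08,-10.08],"angular":[0.382,-0.192,-0.721]},
{"gripper":1,"xyz":[-46.50,42.63,-9.84],"angular":[0.417,-0.210,-0.786]},
{"gripper":1,"xyz":[-50.38,46.18,-9.60],"angular":[0.451,-0.227,-0.852]},
{"gripper":1,"xyz":[-54.25,49.73,-9.37],"angular":[0.486,-0.245,-0.917]},
```

Call:
move_arm([
  {"gripper":1,"xyz":[0,0,-4.23],"angular":[0,0,0]},
  {"gripper":1,"xyz":[0,0,-8.5],"angular":[0,0,0]},
  {"gripper":1,"xyz":[0,0,-12.7],"angular":[0,0,0]},
  {"gripper":1,"xyz":[-3.9,3.6,-12.5],"angular":[0.035,-0.017,-0.066]},
  {"gripper":1,"xyz":[-7.75,7.1,-12.2],"angular":[0.069,-0.035,-0.131]},
  {"gripper":1,"xyz":[-11.6,10.7,-12],"angular":[0.104,-0.052,-0.197]},
  {"gripper":1,"xyz":[-15.5,14.2,-11.7],"angular":[0.139,-0.07,-0.262]},
  {"gripper":1,"xyz":[-19.4,17.8,-11.5],"angular":[0.174,-0.087,-0.328]},
  {"gripper":1,"xyz":[-23.25,21.3,-11.3],"angular":[0.208,-0.105,-0.393]},
  {"gripper":1,"xyz":[-27.1,24.9,-11],"angular":[0.243,-0.122,-0.459]},
])

```text
clock: 1.35
position: [409.2, -216.3, 303.9]
ee_rot: [-0.44, 0.888, -0.104, 0.087]
contact_force: [1.5, 1.1, 0.4]
gripper_width: 85.3
```

Run:
```python
from h import *
from bench import arm
rows(arm,[(knob(0,130),RT),(knob(0.02,60),RT)],1)
```

```text
clock 1.35 F [1.5 1.1 0.4] w 85.3
{"gripper":1,"xyz":[-5.03,1.48,0.17],"angular":[0.034,-0.018,-0.065]},
{"gripper":1,"xyz":[-10.05,2.97,0.34],"angular":[0.069,-0.035,-0.130]},
{"gripper":1,"xyz":[-15.08,4.45,0.50],"angular":[0.103,-0.053,-0.195]},
{"gripper":1,"xyz":[-20.11,5.93,0.67],"angular":[0.137,-0.070,-0.261]},
{"gripper":1,"xyz":[-25.13,7.42,0.84],"angular":[0.172,-0.088,-0.326]},
{"gripper":1,"xyz":[-30.16,8.90,1.01],"angular":[0.206,-0.105,-0.391]},
{"gripper":1,"xyz":[-35.19,10.38,1.17],"angular":[0.240,-0.123,-0.456]},
{"gripper":1,"xyz":[-35.70,9.77,4.58],"angular":[0.240,-0.123,-0.456]},
{"gripper":1,"xyz":[-36.21,9.15,7.99],"angular":[0.240,-0.123,-0.456]},
```

Call:
move_arm([
  {"gripper":1,"xyz":[-5.0,1.5,0.2],"angular":[0.034,-0.018,-0.065]},
  {"gripper":1,"xyz":[-10,3,0.3],"angular":[0.069,-0.035,-0.13]},
  {"gripper":1,"xyz":[-15.1,4.4,0.5],"angular":[0.103,-0.053,-0.195]},
  {"gripper":1,"xyz":[-20.1,5.9,0.7],"angular":[0.137,-0.07,-0.261]},
  {"gripper":1,"xyz":[-25.1,7.4,0.8],"angular":[0.172,-0.088,-0.326]},
  {"gripper":1,"xyz":[-30.2,8.9,1],"angular":[0.206,-0.105,-0.391]},
  {"gripper":1,"xyz":[-35.2,10.4,1.2],"angular":[0.24,-0.123,-0.456]},
  {"gripper":1,"xyz":[-35.2,10.4,1.2],"angular":[0.24,-0.123,-0.456]},
  {"gripper":1,"xyz":[-35.2,10.4,1.2],"angular":[0.24,-0.123,-0.456]},
])

```text
clock: 2.48
position: [543.2, 123.1, 286.7]
ee_rot: [-0.62, 0.741, -0.198, 0.165]
contact_force: [0.9, -0.4, -0.4]
gripper_width: 85.4
```

Run:
```python
from h import *
from bench import arm
c=arm.get_calibration("wrist");p,d=arm.get_image("wrist")
K,R,t=c["camera_matrix"],c["R"],c["t"]
for X,col in((knob(0,42),(0,0,255)),(port(26,-76,11),(0,255,0)),(port(26-36,50,6),(255,0,0))):
    q=proj(X,K,R,t)[0];print(q);cv2.circle(p,tuple(int(v) for v in q),3,col,1)
cv2.imwrite("pics/w1.png",p);np.savez("pics/w1.npz",p=p,d=d,K=K,R=R,t=t)
rows(arm,[(knob(0.02,130),RT),(knob(0.02,16),RT)],1,30)
```

```text
[256.66215129 184.01550404]
[215.06620569  35.81833525]
[256.60977731 173.92007502]
clock 2.52 F [ 0.4 -0.2  0. ] w 85.4
{"gripper":1,"xyz":[-0.14,0.27,-0.07],"angular":[0.002,-0.001,-0.002]},
{"gripper":1,"xyz":[-0.15,0.26,2.78],"angular":[0.002,-0.001,-0.002]},
{"gripper":1,"xyz":[-0.15,0.25,5.63],"angular":[0.002,-0.001,-0.002]},
{"gripper":1,"xyz":[-0.15,0.25,8.48],"angular":[0.002,-0.001,-0.002]},
{"gripper":1,"xyz":[-0.16,0.24,11.33],"angular":[0.002,-0.001,-0.002]},
```

View pics/w1.png

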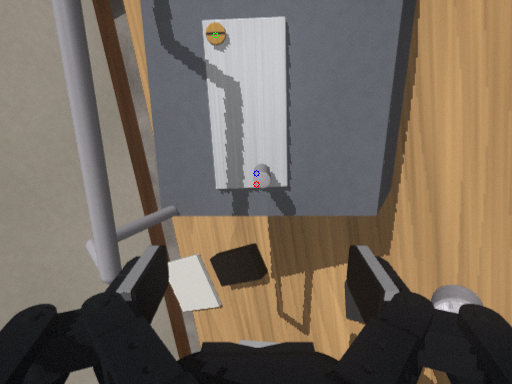

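The wrist view matches the box model: the screw is exact at (215,36). The knob top is at (262,182), about 5 mm downslope of closed, so the cover is about 0.04 rad open. Descending and gripping.

Call:
move_arm([
  {"gripper":1,"xyz":[-0.1,0.5,2.8],"angular":[0,0,0]},
  {"gripper":1,"xyz":[-0.1,0.5,5.6],"angular":[0,0,0]},
  {"gripper":1,"xyz":[-0.1,0.5,8.5],"angular":[0,0,0]},
  {"gripper":1,"xyz":[-0.1,0.5,11.3],"angular":[0,0,0]},
  {"gripper":-1,"xyz":[-0.1,0.5,11.3],"angular":[0,0,0]},
  {"gripper":-1,"xyz":[-0.1,0.5,11.3],"angular":[0,0,0]},
  {"gripper":-1,"xyz":[-0.1,0.5,11.3],"angular":[0,0,0]},
  {"gripper":-1,"xyz":[-0.1,0.5,11.3],"angular":[0,0,0]},
  {"gripper":-1,"xyz":[-0.1,0.5,11.3],"angular":[0,0,0]},
])

```text
clock: 3.65
position: [595.0, 115.7, 187.5]
ee_rot: [-0.62, 0.741, -0.198, 0.166]
contact_force: [0.2, -0.4, 0.4]
gripper_width: -0.2
```

Run:
```python
from h import *
from bench import arm
s=arm.read_state();L=Rp.T@(s["position"]-P0);a0=np.arctan2(L[1]+76,L[0]-26)-np.arctan2(126,-36)
r=np.hypot(L[1]+76,L[0]-26);print(L,a0,r)
A=np.linspace(a0,1.6,15)[1:]
rows(arm,[(knob(a,L[2]),RT) for a in A],-1)
```

```text
[-14.49583521  49.79588648  16.97336764] 0.033141255869646 132.15338710770234
clock 3.65 F [ 0.2 -0.4  0.4] w -0.2
{"gripper":-1,"xyz":[0.63,1.33,0.00],"angular":[0.001,0.000,-0.001]},
{"gripper":-1,"xyz":[1.31,2.63,0.00],"angular":[0.001,0.000,-0.001]},
{"gripper":-1,"xyz":[2.13,3.85,0.00],"angular":[0.001,0.000,-0.001]},
{"gripper":-1,"xyz":[3.08,4.97,0.00],"angular":[0.001,0.000,-0.001]},
{"gripper":-1,"xyz":[4.15,5.97,0.00],"angular":[0.001,0.000,-0.001]},
{"gripper":-1,"xyz":[5.32,6.85,0.01],"angular":[0.001,0.000,-0.001]},
{"gripper":-1,"xyz":[6.59,7.59,0.01],"angular":[0.001,0.000,-0.001]},
{"gripper":-1,"xyz":[7.93,8.18,0.01],"angular":[0.001,0.000,-0.001]},
{"gripper":-1,"xyz":[9.32,8.63,0.01],"angular":[0.001,0.000,-0.001]},
{"gripper":-1,"xyz":[10.76,8.91,0.01],"angular":[0.001,0.000,-0.001]},
{"gripper":-1,"xyz":[12.22,9.03,0.01],"angular":[0.001,0.000,-0.001]},
{"gripper":-1,"xyz":[13.69,8.99,0.00],"angular":[0.001,0.000,-0.001]},
{"gripper":-1,"xyz":[15.14,8.78,0.00],"angular":[0.001,0.000,-0.001]},
{"gripper":-1,"xyz":[16.56,8.42,0.00],"angular":[0.001,0.000,-0.001]},
```

Fingers shut on nothing, so I need a look.

Run:
```python
from h import *
from bench import arm
p,d=arm.get_image("wrist");q,_=arm.get_image("scene")
q=cv2.resize(q[150:290,230:370],(384,384));cv2.imwrite("pics/w2.png",np.hstack([p,q])[:, :896]); 
cv2.imwrite("pics/w2.png",cv2.resize(np.hstack([p,q]),(798,342)))
```

```text
(no output)
```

View pics/w2.png

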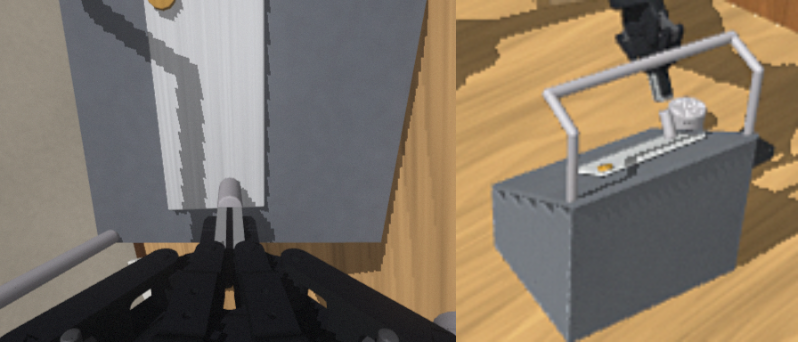

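Run:
```python
from h import *
from bench import arm
s=arm.read_state();c=arm.get_calibration("wrist");p,d=arm.get_image("wrist");K,R,t=c["camera_matrix"],c["R"],c["t"]
T=Ro.from_quat(s["ee_rot"])
for z in(-40,-19,0):print(z,proj(s["position"]+T.apply([0,0,z]),K,R,t))
print("knob top/base",proj(knob(.04,42),K,R,t),proj(knob(.04,6),K,R,t))
P=cloud(d,K,R,t)
for v in range(195,300,6):print(v,p[v,258],((P[v,258]-P0)@Rp).round(1),p[v,251],((P[v,251]-P0)@Rp).round(1))
```

```text
-40 [[257.14833898 251.65237961]]
-19 [[257.14788623 233.53103373]]
0 [[257.14755671 220.34192233]]
knob top/base [[257.84146114 236.60101817]] [[257.64727481 212.30217613]]
195 [191 185 185] [-15.3  36.4   5.8] [188 186 184] [-10.7  36.3   6.1]
201 [141 138 139] [-15.2  38.7  11.2] [166 164 164] [-10.7  40.2   6.8]
207 [140 135 138] [-15.2  38.7  21.9] [156 152 156] [-10.9  39.9  18.7]
213 [139 135 137] [-15.2  38.8  31.3] [154 149 154] [-11.1  39.6  29.1]
219 [142 136 138] [-15.1  38.7  40.2] [150 145 150] [-11.2  39.4  38.5]
225 [162 154 159] [-15.1  41.9  41.2] [170 165 168] [-11.3  41.1  42.9]
231 [162 155 159] [-15.1  44.9  42.3] [166 160 164] [-11.3  45.2  41.8]
237 [44 42 41] [-15.   38.7  62.3] [134 130 129] [-11.7  38.6  62.4]
243 [39 36 37] [-15.   38.   69.7] [131 129 128] [-11.8  38.3  69.1]
249 [34 33 31] [-15.   38.1  75.2] [129 128 127] [-11.9  38.6  74.2]
255 [34 30 34] [-15.   38.3  80.1] [134 132 132] [-12.   38.5  79.8]
261 [33 31 32] [-14.9  38.1  85.2] [129 127 127] [-12.1  38.2  85.1]
267 [23 20 23] [-14.9  38.3  89.4] [129 126 125] [-12.2  38.1  89.8]
273 [31 27 31] [-14.9  38.7  93.1] [82 81 80] [-12.2  39.6  91.6]
279 [23 23 22] [-14.9  42.5  91.4] [32 31 31] [-12.3  37.1  99.5]
285 [22 23 21] [-14.9  44.4  92.6] [21 18 20] [-12.4  37.2 103. ]
291 [17 15 15] [-14.9  48.3  91.1] [19 17 16] [-12.4  39.4 103.4]
297 [20 16 18] [-14.9  51.1  91. ] [18 18 15] [-12.3  43.5 101.2]
```

Run:
```python
from h import *
from bench import arm
p,d=arm.get_image("wrist");q,_=arm.get_image("scene");print(arm.read_state()["gripper_width"])
cv2.imwrite("pics/w3.png",np.hstack([cv2.resize(p[180:300,195:325],None,fx=3.3,fy=3.3,interpolation=2),cv2.resize(q[140:260,270:370],None,fx=3.3,fy=3.3,interpolation=2)]))
```

```text
-0.13197555438470585
```

View pics/w3.png

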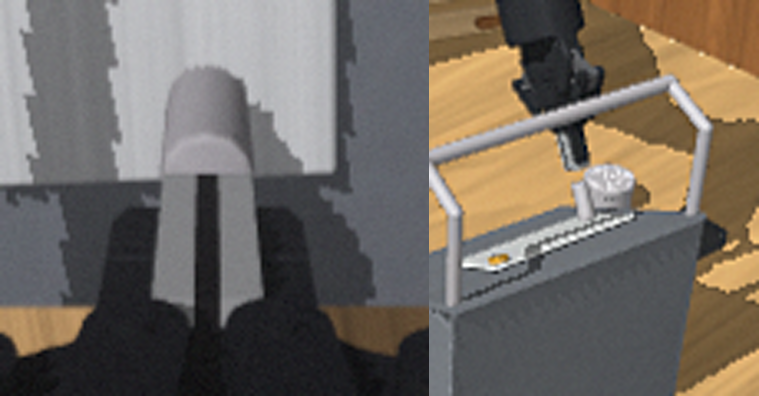

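Run:
```python
from h import *
from bench import arm
s=arm.read_state();c=arm.get_calibration("scene");p,d=arm.get_image("scene");K,R,t=c["camera_matrix"],c["R"],c["t"]
print("TCP px",proj(s["position"],K,R,t),"knob top px",proj(knob(.04,42),K,R,t),"base",proj(knob(.04,6),K,R,t))
P=cloud(d,K,R,t)
for v in range(176,206,2):print(v,[(p[v,u].max(),((P[v,u]-P0)@Rp).round().astype(int).tolist()) for u in(311,314,317)])
print(s["joints"].round(4))
```

```text
TCP px [[317.89098307 202.29040763]] knob top px [[315.6751862  194.55112337]] base [[318.36108222 205.56264356]]
176 [(np.uint8(119), [99, -24, 117]), (np.uint8(74), [94, -12, 114]), (np.uint8(15), [13, 51, 100])]
178 [(np.uint8(28), [-2, 38, 98]), (np.uint8(20), [3, 45, 96]), (np.uint8(219), [-416, 330, 34])]
180 [(np.uint8(70), [-7, 39, 91]), (np.uint8(42), [-1, 46, 89]), (np.uint8(216), [-405, 321, 27])]
182 [(np.uint8(173), [-9, 39, 85]), (np.uint8(34), [3, 42, 84]), (np.uint8(107), [-396, 312, 20])]
184 [(np.uint8(165), [-9, 37, 79]), (np.uint8(37), [-1, 42, 78]), (np.uint8(34), [-1, 53, 75])]
186 [(np.uint8(156), [-11, 37, 73]), (np.uint8(50), [1, 40, 72]), (np.uint8(36), [0, 51, 69])]
188 [(np.uint8(101), [-15, 38, 66]), (np.uint8(45), [-4, 41, 65]), (np.uint8(32), [-2, 50, 63])]
190 [(np.uint8(103), [-18, 38, 60]), (np.uint8(141), [-7, 42, 59]), (np.uint8(133), [-8, 53, 56])]
192 [(np.uint8(223), [-349, 242, -6]), (np.uint8(223), [-346, 254, -9]), (np.uint8(197), [-279, 225, -1])]
194 [(np.uint8(216), [-343, 235, -13]), (np.uint8(211), [-337, 246, -16]), (np.uint8(177), [-273, 219, -8])]
196 [(np.uint8(211), [-330, 225, -18]), (np.uint8(215), [-12, 39, 40]), (np.uint8(143), [-5, 46, 38])]
198 [(np.uint8(208), [-320, 217, -24]), (np.uint8(190), [-11, 37, 34]), (np.uint8(175), [-5, 44, 32])]
200 [(np.uint8(220), [-312, 209, -30]), (np.uint8(184), [-14, 37, 28]), (np.uint8(189), [-5, 42, 26])]
202 [(np.uint8(150), [-295, 197, -35]), (np.uint8(139), [-20, 39, 20]), (np.uint8(204), [-10, 44, 19])]
204 [(np.uint8(117), [-105, 78, -1]), (np.uint8(109), [-88, 80, -1]), (np.uint8(212), [-8, 40, 14])]
[ 0.5503  0.1359 -0.7341  0.8791 -0.4443 -1.4854]
```

Run:
```python
from h import *
from bench import arm
f=np.load("pics/scene0.npz");p,d=f["p"],f["d"];P=cloud(d,f["camera_matrix"],f["R"],f["t"])
q0=Ro.from_quat([-2.26339574e-01,9.74047835e-01,1.05926232e-03,-3.00305912e-04]);p0=np.array([275.4,-560.3,192.9])
def prof(P,q,p0,m):
    L=q.inv().apply((P[m]-p0).reshape(-1,3))
    L=L[(abs(L[:,0])<100)&(abs(L[:,1])<100)&(L[:,2]>-220)&(L[:,2]<60)]
    for z in range(-220,60,10):
        k=L[(L[:,2]>=z)&(L[:,2]<z+10)]
        if len(k)>2:print(z,len(k),"x",k[:,0].min().round(),k[:,0].max().round(),"y",k[:,1].min().round(),k[:,1].max().round())
m=d>0;m[240:]=0;m[:,90:]=0
print("start");prof(P,q0,p0,m)
s=arm.read_state();c=arm.get_calibration("scene");p,d=arm.get_image("scene");P=cloud(d,c["camera_matrix"],c["R"],c["t"])
m=(d>0)&(P[...,2]>150);print("now");prof(P,Ro.from_quat(s["ee_rot"]),s["position"],m)
```

```text
start
-220 173 x -38.0 23.0 y -39.0 34.0
-210 145 x -39.0 14.0 y -40.0 30.0
-200 135 x -39.0 13.0 y -39.0 27.0
-190 129 x -39.0 10.0 y -40.0 30.0
-180 129 x -39.0 11.0 y -40.0 31.0
-170 51 x -38.0 7.0 y -39.0 20.0
-160 181 x -15.0 12.0 y -70.0 65.0
-150 235 x -21.0 12.0 y -72.0 68.0
-140 174 x -21.0 14.0 y -72.0 69.0
-130 168 x -20.0 18.0 y -75.0 69.0
-120 190 x -19.0 18.0 y -75.0 72.0
-110 158 x -17.0 13.0 y -76.0 72.0
-100 62 x -15.0 10.0 y -72.0 68.0
-90 53 x -12.0 11.0 y -58.0 53.0
-80 54 x -14.0 11.0 y -59.0 54.0
-70 55 x -13.0 12.0 y -58.0 55.0
-60 35 x -12.0 14.0 y -57.0 47.0
now
-220 70 x -22.0 39.0 y -38.0 14.0
-210 82 x -24.0 40.0 y -40.0 16.0
-200 83 x -29.0 41.0 y -39.0 14.0
-190 84 x -24.0 41.0 y -40.0 15.0
-180 83 x -28.0 41.0 y -41.0 11.0
-170 70 x -21.0 39.0 y -39.0 33.0
-160 59 x -8.0 15.0 y -43.0 29.0
-150 65 x -7.0 22.0 y -46.0 33.0
-140 70 x -4.0 23.0 y -60.0 56.0
-130 93 x -11.0 22.0 y -63.0 57.0
-120 82 x -9.0 20.0 y -61.0 57.0
-110 64 x -10.0 20.0 y -51.0 48.0
-100 10 x 9.0 14.0 y 4.0 42.0
-90 15 x -7.0 16.0 y -34.0 -9.0
-80 31 x -10.0 15.0 y -19.0 15.0
-70 27 x -5.0 15.0 y -14.0 6.0
-60 28 x -4.0 15.0 y -15.0 2.0
-50 25 x -9.0 13.0 y -16.0 8.0
-40 6 x -7.0 10.0 y -8.0 -5.0
-30 11 x 0.0 12.0 y -8.0 1.0
-20 17 x -1.0 13.0 y -9.0 5.0
-10 17 x -3.0 12.0 y -10.0 3.0
0 29 x -8.0 99.0 y -51.0 9.0
10 450 x -48.0 100.0 y -100.0 44.0
20 21 x -47.0 87.0 y -100.0 -97.0
30 120 x -47.0 98.0 y -100.0 -91.0
40 124 x -44.0 100.0 y -95.0 -85.0
50 116 x -46.0 99.0 y -89.0 -79.0
```

Both cameras show the fingertips 40 mm behind the reported TCP, both now and at the start. That means a constant tool-length offset, so from here I'll correct for it. Reopening, going 43 mm deeper and gripping.

Call:
move_arm([
  {"gripper":1,"xyz":[0.2,0,0],"angular":[0,0,0]},
  {"gripper":1,"xyz":[0.2,0,0],"angular":[0,0,0]},
  {"gripper":1,"xyz":[0.2,0,0],"angular":[0,0,0]},
  {"gripper":1,"xyz":[0.2,0,0],"angular":[0,0,0]},
  {"gripper":1,"xyz":[0.2,0,1.5],"angular":[0,0,0]},
  {"gripper":1,"xyz":[0.2,0,3],"angular":[0,0,0]},
  {"gripper":1,"xyz":[0.2,0,4.2],"angular":[0,0,0]},
  {"gripper":1,"xyz":[0.2,0,4.2],"angular":[0,0,0]},
])

```text
clock: 5.0
position: [615.0, 108.7, 149.3]
ee_rot: [-0.62, 0.741, -0.198, 0.165]
contact_force: [0.3, -0.4, 0.5]
gripper_width: 85.6
```

Call:
move_arm([
  {"gripper":-1,"xyz":[0,0,0],"angular":[0,0,0]},
  {"gripper":-1,"xyz":[0,0,0],"angular":[0,0,0]},
  {"gripper":-1,"xyz":[0,0,0],"angular":[0,0,0]},
  {"gripper":-1,"xyz":[0,0,0],"angular":[0,0,0]},
  {"gripper":-1,"xyz":[0,0,0],"angular":[0,0,0]},
  {"gripper":-1,"xyz":[0,0,0],"angular":[0,0,0]},
])

```text
clock: 5.75
position: [615.3, 109.9, 151.0]
ee_rot: [-0.62, 0.741, -0.198, 0.166]
contact_force: [-5.2, 1.1, 4.1]
gripper_width: 14.3
```

Run:
```python
from h import *
from bench import arm
s=arm.read_state();L=Rp.T@(s["position"]-P0);a0=np.arctan2(L[1]+76,L[0]-26)-np.arctan2(126,-36)
r=np.hypot(L[1]+76,L[0]-26);print(L,a0,r)
A=np.linspace(a0,1.62,13)[1:]
rows(arm,[(knob(a,L[2]),RT) for a in A],-1)
```

```text
[-14.56413222  47.67165575 -25.13455506] 0.038641992691829774 130.15424410005735
clock 5.75 F [-5.2  1.1  4.1] w 14.3
{"gripper":-1,"xyz":[0.56,1.63,0.00],"angular":[0.001,0.000,-0.001]},
{"gripper":-1,"xyz":[1.41,3.13,0.00],"angular":[0.001,0.000,-0.001]},
{"gripper":-1,"xyz":[2.46,4.50,0.00],"angular":[0.001,0.000,-0.001]},
{"gripper":-1,"xyz":[3.67,5.73,0.01],"angular":[0.001,0.000,-0.001]},
{"gripper":-1,"xyz":[5.03,6.79,0.01],"angular":[0.001,0.000,-0.001]},
{"gripper":-1,"xyz":[6.52,7.66,0.01],"angular":[0.001,0.000,-0.001]},
{"gripper":-1,"xyz":[8.12,8.32,0.01],"angular":[0.001,0.000,-0.001]},
{"gripper":-1,"xyz":[9.78,8.77,0.01],"angular":[0.001,0.000,-0.001]},
{"gripper":-1,"xyz":[11.49,9.00,0.01],"angular":[0.001,0.000,-0.001]},
{"gripper":-1,"xyz":[13.22,9.00,0.01],"angular":[0.001,0.000,-0.001]},
{"gripper":-1,"xyz":[14.93,8.78,0.01],"angular":[0.001,0.000,-0.001]},
{"gripper":-1,"xyz":[16.59,8.33,0.01],"angular":[0.001,0.000,-0.001]},
```

Call:
move_arm([
  {"gripper":-1,"xyz":[0,0,-0.2],"angular":[0,0,0]},
  {"gripper":-1,"xyz":[0.56,1.63,-0.2],"angular":[0,0,0]},
  {"gripper":-1,"xyz":[1.41,3.13,-0.2],"angular":[0,0,0]},
  {"gripper":-1,"xyz":[2.46,4.5,-0.2],"angular":[0,0,0]},
  {"gripper":-1,"xyz":[3.67,5.73,-0.2],"angular":[0,0,0]},
  {"gripper":-1,"xyz":[5.03,6.79,-0.2],"angular":[0,0,0]},
  {"gripper":-1,"xyz":[6.52,7.66,-0.2],"angular":[0,0,0]},
  {"gripper":-1,"xyz":[6.52,7.66,-0.2],"angular":[0,0,0]},
])

```text
clock: 6.75
position: [536.1, 54.9, 114.4]
ee_rot: [-0.617, 0.745, -0.199, 0.157]
contact_force: [13.6, -6.6, -21.9]
gripper_width: 14.1
```

Call:
move_arm([
  {"gripper":-1,"xyz":[1.6,0.66,0],"angular":[0,0,0]},
  {"gripper":-1,"xyz":[3.26,1.11,0],"angular":[0,0,0]},
  {"gripper":-1,"xyz":[4.97,1.34,0],"angular":[0,0,0]},
  {"gripper":-1,"xyz":[6.7,1.34,0],"angular":[0,0,0]},
  {"gripper":-1,"xyz":[8.41,1.12,0],"angular":[0,0,0]},
  {"gripper":-1,"xyz":[10.07,0.67,0],"angular":[0,0,0]},
  {"gripper":-1,"xyz":[10.07,0.67,0],"angular":[0,0,0]},
  {"gripper":-1,"xyz":[10.07,0.67,0],"angular":[0,0,0]},
])

```text
clock: 7.75
position: [503.1, -38.0, 124.7]
ee_rot: [-0.62, 0.749, -0.186, 0.137]
contact_force: [14.9, -7.2, -41.5]
gripper_width: 12.4
```

Run:
```python
from h import *
from bench import arm
s=arm.read_state();L=Rp.T@(s["position"]-P0);a0=np.arctan2(L[1]+76,L[0]-26)-np.arctan2(126,-36)
print(L,a0%6.283,s["contact_force"],s["gripper_width"])
p,d=arm.get_image("wrist");q,_=arm.get_image("top")
cv2.imwrite("pics/w4.png",np.hstack([p,cv2.resize(q[90:215,165:290],(256,256)).repeat(1,0) if 0 else cv2.copyMakeBorder(cv2.resize(q[90:215,165:290],(280,280)),0,104,0,0,0)]))
```

```text
[-101.09826526 -117.5443066    -5.53159741] 1.6082315234643465 [ 14.89061355  -7.23085572 -41.45556274] 12.353671259215275
```

View pics/w4.png

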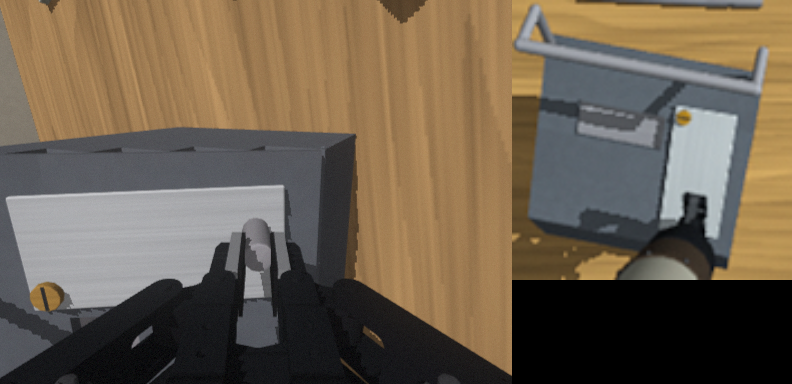

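The cover is aside at about 1.6 rad and the port is exposed, but the tool drifted up and is pulling. Releasing.

Call:
move_arm([
  {"gripper":0,"xyz":[0,0,0],"angular":[0,0,0]},
  {"gripper":0,"xyz":[0,0,0],"angular":[0,0,0]},
  {"gripper":0,"xyz":[0,0,0],"angular":[0,0,0]},
  {"gripper":0,"xyz":[0,0,0],"angular":[0,0,0]},
])

```text
clock: 8.35
position: [513.6, -33.9, 139.0]
ee_rot: [-0.621, 0.745, -0.193, 0.15]
contact_force: [-0.4, 0.8, 1.0]
gripper_width: 42.9
```

Run:
```python
from h import *
from bench import arm
s=arm.read_state();L=Rp.T@(s["position"]-P0);T=Ro.from_quat(s["ee_rot"])
print(L,s["contact_force"],s["gripper_width"],s["joints"].round(3),(Ro.from_matrix(RT).inv()*T).as_rotvec())
```

```text
[ -85.53508034 -111.62915316    2.02710199] [-0.36043752  0.82426678  0.96865689] 42.91940520666989 [ 0.116  0.025 -1.032  1.307 -0.16  -1.565] [-0.02923074  0.01875883  0.00172638]
```

```bash
cat >> h.py <<'E'
TIP=40.
def down(yang):
    y=np.array([np.cos(yang),np.sin(yang),0]);z=np.array([0,0,-1.]);return np.stack([np.cross(y,z),y,z],1)
E
python3 - <<'E'
from h import *
from bench import arm
s=arm.read_state();T=Ro.from_quat(s["ee_rot"])
a=s["position"]-T.as_matrix()[:,2]*80;a2=a+[-10,0,60]
rows(arm,[(a,T.as_matrix()),(np.array([420,-300,230.]),down(np.radians(115.6))),(np.array([412,-326,130.]),down(np.radians(115.6)))],0.5)
E
```

```text
clock 8.35 F [-0.4  0.8  1. ] w 42.9
{"gripper":0.5,"xyz":[0.00,0.00,-4.00],"angular":[-0.000,0.000,-0.000]},
{"gripper":0.5,"xyz":[0.00,-0.00,-8.00],"angular":[-0.000,0.000,-0.000]},
{"gripper":0.5,"xyz":[4.00,-0.05,-8.24],"angular":[-0.066,0.031,0.132]},
{"gripper":0.5,"xyz":[8.01,-0.10,-8.48],"angular":[-0.133,0.062,0.264]},
{"gripper":0.5,"xyz":[12.01,-0.14,-8.71],"angular":[-0.199,0.093,0.395]},
{"gripper":0.5,"xyz":[16.01,-0.19,-8.95],"angular":[-0.265,0.124,0.527]},
{"gripper":0.5,"xyz":[20.01,-0.24,-9.19],"angular":[-0.332,0.156,0.659]},
{"gripper":0.5,"xyz":[24.02,-0.29,-9.43],"angular":[-0.398,0.187,0.791]},
{"gripper":0.5,"xyz":[28.02,-0.34,-9.67],"angular":[-0.465,0.218,0.922]},
{"gripper":0.5,"xyz":[29.29,2.18,-5.32],"angular":[-0.465,0.218,0.922]},
{"gripper":0.5,"xyz":[30.57,4.70,-0.97],"angular":[-0.465,0.218,0.922]},
```

Call:
move_arm([
  {"gripper":0.2,"xyz":[0,0,-4.0],"angular":[0,0,0]},
  {"gripper":0.2,"xyz":[0,0,-9],"angular":[0,0,0]},
  {"gripper":0.2,"xyz":[0,0,-13],"angular":[0,0,0]},
  {"gripper":0.5,"xyz":[4.0,0,-13],"angular":[-0.066,0.031,0.132]},
  {"gripper":0.5,"xyz":[8.0,-0.1,-13],"angular":[-0.133,0.062,0.264]},
  {"gripper":0.5,"xyz":[12.0,-0.1,-12],"angular":[-0.2,0.093,0.395]},
  {"gripper":0.5,"xyz":[16.0,-0.2,-11],"angular":[-0.265,0.124,0.527]},
  {"gripper":0.5,"xyz":[20.0,-0.2,-10],"angular":[-0.332,0.156,0.66]},
  {"gripper":0.5,"xyz":[24.0,-0.3,-10],"angular":[-0.4,0.187,0.79]},
  {"gripper":0.5,"xyz":[28.0,-0.3,-9.7],"angular":[-0.465,0.218,0.922]},
])

```text
clock: 9.6
position: [419.4, -301.6, 230.1]
ee_rot: [-0.22, 0.976, 0.0, -0.001]
contact_force: [0.6, 0.6, -0.5]
gripper_width: 63.8
```

Run:
```python
from h import *
from bench import arm
print(arm.read_state()["joints"].round(3))
rows(arm,[(np.array([415,-320,170.]),down(np.radians(115.6)))],0.5,30)
```

```text
[-3.080e-01  1.750e-01 -1.940e-01  1.000e-03 -1.205e+00 -8.200e-01]
clock 9.6 F [ 0.6  0.6 -0.5] w 63.8
{"gripper":0.5,"xyz":[0.39,-0.49,2.00],"angular":[0.000,-0.001,-0.001]},
{"gripper":0.5,"xyz":[0.78,-0.99,4.01],"angular":[0.001,-0.002,-0.003]},
{"gripper":0.5,"xyz":[1.17,-1.48,6.01],"angular":[0.001,-0.002,-0.004]},
```

```bash
cat > tin.py <<'E'
from h import *
from bench import arm
s=arm.read_state();c=arm.get_calibration("wrist");p,d=arm.get_image("wrist");K,R,t=c["camera_matrix"],c["R"],c["t"]
P=cloud(d,K,R,t);Z=P[...,2]
m=((Z>20)&(Z<34)&(np.hypot(P[...,0]-412,P[...,1]+326)<75)).astype(np.uint8)
m=cv2.morphologyEx(m,cv2.MORPH_OPEN,np.ones((3,3)))
k=max(cv2.findContours(m,0,2)[0],key=cv2.contourArea)
mm=np.zeros_like(m);cv2.drawContours(mm,[k],-1,1,-1)
Q=P[(mm>0)&(Z>25)]
r=cv2.minAreaRect(Q[:,:2].astype(np.float32));print("tin",r,"z",np.median(Q[:,2]),"bgr",cv2.mean(p,mm)[:3],"px",k.mean(0),"touches border",k.reshape(-1,2).min(0),k.reshape(-1,2).max(0))
E
python3 tin.py
```

```text
tin ((405.0124206542969, -332.8526916503906), (104.7329330444336, 34.315277099609375), 20.278396606445312) z 28.245816244424994 bgr (134.38422712933755, 131.57917981072555, 136.8908517350158) px [[239.07142857 137.17857143]] touches border [227 106] [251 176]
```

```bash
cat > tin.py <<'E'
from h import *
from bench import arm
c=arm.get_calibration("wrist");p,d=arm.get_image("wrist");K,R,t=c["camera_matrix"],c["R"],c["t"]
P=cloud(d,K,R,t);Z=P[...,2]
near=np.hypot(P[...,0]-410,P[...,1]+328)<75
g=cv2.cvtColor(p,6).astype(int);sat=p.max(2).astype(int)-p.min(2)
m=(near&(Z>15)&(Z<40)&(sat<25)&(g>90)).astype(np.uint8)
m=cv2.morphologyEx(m,cv2.MORPH_OPEN,np.ones((3,3)))
k=max(cv2.findContours(m,0,2)[0],key=cv2.contourArea)
X=np.array([ray(*q,K,R,t,28) for q in k.reshape(-1,2)])[:,:2].astype(np.float32)
print("tin",cv2.minAreaRect(X),cv2.contourArea(k))
cv2.drawContours(p,[k],-1,(0,0,255),1);x,y,w,h=cv2.boundingRect(k)
cv2.imwrite("pics/t1.png",cv2.resize(p[max(0,y-50):y+h+90,max(0,x-90):x+w+90],None,fx=2.5,fy=2.5,interpolation=0))
E
python3 tin.py
```

```text
tin ((412.5581970214844, -330.40863037109375), (85.83951568603516, 25.80815887451172), 26.521203994750977) 1371.5
```

View pics/t1.png

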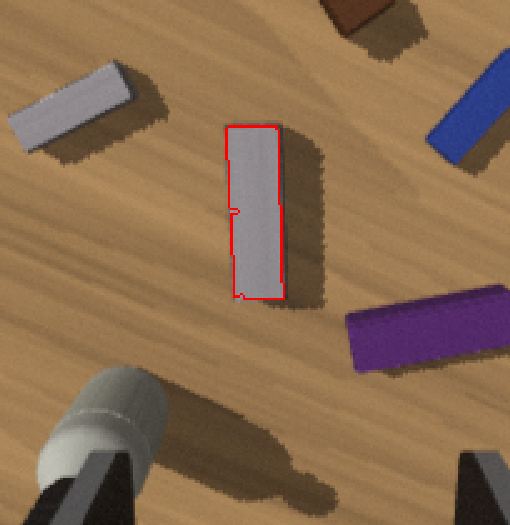

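Run:
```python
from h import *
from bench import arm
D=down(np.radians(116.5))
rows(arm,[(np.array([412.5,-330.4,100.]),D),(np.array([412.5,-330.4,-28.]),D)],0.5,45)
```

```text
clock 9.7 F [ 0.8  1.1 -0.1] w 64.2
{"gripper":0.5,"xyz":[0.58,-0.71,4.28],"angular":[0.000,-0.001,-0.007]},
{"gripper":0.5,"xyz":[1.16,-1.42,8.56],"angular":[0.001,-0.003,-0.015]},
{"gripper":0.5,"xyz":[1.74,-2.13,12.85],"angular":[0.001,-0.004,-0.022]},
{"gripper":0.5,"xyz":[1.72,-2.13,17.11],"angular":[0.001,-0.004,-0.022]},
{"gripper":0.5,"xyz":[1.70,-2.14,21.38],"angular":[0.001,-0.004,-0.022]},
{"gripper":0.5,"xyz":[1.68,-2.14,25.65],"angular":[0.001,-0.004,-0.022]},
```

Call:
move_arm([
  {"gripper":0.5,"xyz":[0.6,-0.7,4.3],"angular":[0,0,-0.007]},
  {"gripper":0.5,"xyz":[1.2,-1.4,8.6],"angular":[0,-0.003,-0.015]},
  {"gripper":0.5,"xyz":[1.74,-2.13,12.8],"angular":[0.001,-0.004,-0.022]},
  {"gripper":0.5,"xyz":[1.72,-2.13,17.1],"angular":[0.001,-0.004,-0.022]},
  {"gripper":0.5,"xyz":[1.7,-2.14,21.4],"angular":[0.001,-0.004,-0.022]},
  {"gripper":0.5,"xyz":[1.7,-2.14,24],"angular":[0.001,-0.004,-0.022]},
  {"gripper":0.5,"xyz":[1.68,-2.14,25.6],"angular":[0.001,-0.004,-0.022]},
  {"gripper":0.5,"xyz":[1.68,-2.14,25.6],"angular":[0.001,-0.004,-0.022]},
])

```text
clock: 10.7
position: [411.3, -326.2, -27.7]
ee_rot: [-0.233, 0.973, 0.0, -0.001]
contact_force: [1.0, 0.1, 0.0]
gripper_width: 64.0
```

Call:
move_arm([
  {"gripper":-1,"xyz":[0,0,0],"angular":[0,0,0]},
  {"gripper":-1,"xyz":[0,0,0],"angular":[0,0,0]},
  {"gripper":-1,"xyz":[0,0,0],"angular":[0,0,0]},
  {"gripper":-1,"xyz":[0,0,0],"angular":[0,0,0]},
  {"gripper":-1,"xyz":[0,0,0],"angular":[0,0,0]},
])

```text
clock: 11.32
position: [412.9, -327.5, -25.7]
ee_rot: [-0.233, 0.973, -0.001, 0.001]
contact_force: [0.7, 0.2, 5.3]
gripper_width: 26.4
```

Run:
```python
from h import *
from bench import arm
s=arm.read_state();T=Ro.from_quat(s["ee_rot"]).as_matrix();print(s["position"],s["gripper_width"])
u=s["position"]+[0,0,180]
rows(arm,[(u,T),(port(0,0,90-TIP),RT)],-1)
```

```text
[ 412.88344807 -327.46640289  -25.69901113] 26.35080866110575
clock 11.32 F [0.7 0.2 5.3] w 26.4
{"gripper":-1,"xyz":[-0.01,-0.01,-4.50],"angular":[0.000,0.000,0.000]},
{"gripper":-1,"xyz":[-0.02,-0.03,-9.00],"angular":[0.000,0.000,0.000]},
{"gripper":-1,"xyz":[-0.03,-0.04,-13.50],"angular":[0.000,0.000,0.000]},
{"gripper":-1,"xyz":[-0.04,-0.05,-18.00],"angular":[0.000,0.000,0.000]},
{"gripper":-1,"xyz":[-4.16,3.39,-18.86],"angular":[0.060,-0.030,-0.113]},
{"gripper":-1,"xyz":[-8.28,6.83,-19.73],"angular":[0.120,-0.060,-0.226]},
{"gripper":-1,"xyz":[-12.41,10.27,-20.59],"angular":[0.181,-0.091,-0.339]},
{"gripper":-1,"xyz":[-16.53,13.71,-21.46],"angular":[0.241,-0.121,-0.452]},
{"gripper":-1,"xyz":[-20.65,17.15,-22.32],"angular":[0.301,-0.151,-0.565]},
{"gripper":-1,"xyz":[-24.78,20.59,-23.18],"angular":[0.361,-0.181,-0.678]},
{"gripper":-1,"xyz":[-28.90,24.03,-24.05],"angular":[0.422,-0.212,-0.791]},
{"gripper":-1,"xyz":[-33.03,27.47,-24.91],"angular":[0.482,-0.242,-0.904]},
```

Call:
move_arm([
  {"gripper":-1,"xyz":[0,0,-4.5],"angular":[0,0,0]},
  {"gripper":-1,"xyz":[0,0,-9],"angular":[0,0,0]},
  {"gripper":-1,"xyz":[0,0,-13.5],"angular":[0,0,0]},
  {"gripper":-1,"xyz":[0,0,-18],"angular":[0,0,0]},
  {"gripper":-1,"xyz":[0,0,-22],"angular":[0,0,0]},
  {"gripper":-1,"xyz":[0,0,-24],"angular":[0,0,0]},
  {"gripper":-1,"xyz":[0,0,-24],"angular":[0,0,0]},
])

```text
clock: 12.2
position: [411.5, -326.6, 213.6]
ee_rot: [-0.232, 0.973, -0.0, 0.001]
contact_force: [-0.2, 0.5, -5.2]
gripper_width: 26.5
```

Run:
```python
from h import *
from bench import arm
s=arm.read_state();print(s["position"],s["contact_force"],s["gripper_width"])
rows(arm,[(port(-50,-30,130-TIP),RT)],-1,45)
```

```text
[ 411.54987334 -326.64597037  213.56969203] [-0.17987511  0.48344215 -5.15218505] 26.52394542352642
clock 12.2 F [-0.2  0.5 -5.2] w 26.5
{"gripper":-1,"xyz":[-2.91,3.20,-0.21],"angular":[0.054,-0.027,-0.101]},
{"gripper":-1,"xyz":[-5.81,6.41,-0.43],"angular":[0.107,-0.054,-0.201]},
{"gripper":-1,"xyz":[-8.72,9.61,-0.64],"angular":[0.161,-0.080,-0.302]},
{"gripper":-1,"xyz":[-11.63,12.82,-0.85],"angular":[0.215,-0.107,-0.403]},
{"gripper":-1,"xyz":[-14.54,16.02,-1.06],"angular":[0.269,-0.134,-0.503]},
{"gripper":-1,"xyz":[-17.44,19.23,-1.28],"angular":[0.322,-0.161,-0.604]},
{"gripper":-1,"xyz":[-20.35,22.43,-1.49],"angular":[0.376,-0.188,-0.705]},
{"gripper":-1,"xyz":[-23.26,25.64,-1.70],"angular":[0.430,-0.215,-0.805]},
{"gripper":-1,"xyz":[-26.16,28.84,-1.92],"angular":[0.483,-0.241,-0.906]},
```

Call:
move_arm([
  {"gripper":-1,"xyz":[-2.9,3.2,-0.2],"angular":[0.054,-0.027,-0.101]},
  {"gripper":-1,"xyz":[-5.8,6.4,-0.4],"angular":[0.107,-0.054,-0.201]},
  {"gripper":-1,"xyz":[-8.7,9.6,-0.6],"angular":[0.161,-0.08,-0.302]},
  {"gripper":-1,"xyz":[-11.6,12.8,-0.9],"angular":[0.215,-0.107,-0.403]},
  {"gripper":-1,"xyz":[-14.5,16,-1.1],"angular":[0.269,-0.134,-0.503]},
  {"gripper":-1,"xyz":[-17.4,19.2,-1.3],"angular":[0.322,-0.161,-0.604]},
  {"gripper":-1,"xyz":[-20.35,22.4,-1.5],"angular":[0.376,-0.188,-0.705]},
  {"gripper":-1,"xyz":[-23.3,25.6,-1.7],"angular":[0.43,-0.215,-0.805]},
  {"gripper":-1,"xyz":[-26.2,28.8,-1.9],"angular":[0.483,-0.241,-0.906]},
  {"gripper":-1,"xyz":[-26.2,28.8,-1.9],"angular":[0.483,-0.241,-0.906]},
])

```text
clock: 13.45
position: [513.1, 49.1, 228.3]
ee_rot: [-0.623, 0.739, -0.196, 0.163]
contact_force: [0.3, -0.8, -4.0]
gripper_width: 26.1
```

Run:
```python
from h import *
from bench import arm
s=arm.read_state();print(Rp.T@(s["position"]-P0),s["joints"].round(3),s["gripper_width"])
rows(arm,[(port(0,0,60-TIP),RT)],-1,30)
```

```text
[-53.89913497 -29.9817328   86.8918391 ] [ 0.572 -0.081 -0.805  0.683 -0.562 -1.277] 26.128532841167193
clock 13.45 F [ 0.3 -0.8 -4. ] w 26.1
{"gripper":-1,"xyz":[-0.74,-1.37,1.66],"angular":[0.002,-0.000,0.001]},
{"gripper":-1,"xyz":[-1.49,-2.73,3.32],"angular":[0.004,-0.001,0.003]},
{"gripper":-1,"xyz":[-2.23,-4.10,4.98],"angular":[0.006,-0.001,0.004]},
{"gripper":-1,"xyz":[-2.98,-5.46,6.64],"angular":[0.008,-0.002,0.005]},
```

Call:
move_arm([
  {"gripper":-1,"xyz":[-0.8,-1.4,1.7],"angular":[0.002,0,0.001]},
  {"gripper":-1,"xyz":[-1.5,-2.7,3.3],"angular":[0.004,-0.001,0.003]},
  {"gripper":-1,"xyz":[-2.4,-4.1,5],"angular":[0.006,-0.001,0.004]},
  {"gripper":-1,"xyz":[-3.1,-5.5,6.6],"angular":[0.008,-0.002,0.005]},
  {"gripper":-1,"xyz":[-3.1,-5.5,6.6],"angular":[0.008,-0.002,0.005]},
  {"gripper":-1,"xyz":[-3.1,-5.5,6.6],"angular":[0.008,-0.002,0.005]},
])

```text
clock: 14.2
position: [598.6, 63.8, 200.2]
ee_rot: [-0.619, 0.742, -0.199, 0.167]
contact_force: [-0.5, -0.7, -3.7]
gripper_width: 26.4
```

Run:
```python
from h import *
from bench import arm
s=arm.read_state();c=arm.get_calibration("wrist");p,d=arm.get_image("wrist");K,R,t=c["camera_matrix"],c["R"],c["t"]
print(Rp.T@(s["position"]-P0),s["joints"].round(3),s["contact_force"])
P=((cloud(d,K,R,t)-P0)@Rp)
for z in(20,30,40,50):
    k=P[(P[...,2]>z)&(P[...,2]<z+10)&(abs(P[...,0])<60)&(abs(P[...,1])<80)];print(z,len(k),np.percentile(k,[2,98],axis=0).round(1).tolist() if len(k) else "")
for q in((-21,-54),(21,-54),(21,54),(-21,54)):
    u=proj(port(*q,0),K,R,t)[0];cv2.circle(p,tuple(int(v) for v in u),3,(0,0,255),1)
cv2.imwrite("pics/w5.png",p);rows(arm,[(port(0,2,60-TIP),RT),(port(0,2,3-TIP),RT)],-1,20)
```

```text
[ 2.76533931 -0.60732861 21.76083553] [ 0.465  0.104 -0.722  0.802 -0.431 -1.332] [-0.48605135 -0.66036757 -3.69578893]
20 0 
30 0 
40 0 
50 216 [[-10.4, -45.2, 51.5], [14.8, -44.1, 59.8]]
clock 14.25 F [-0.7  0.1 -3.4] w 26.2
{"gripper":-1,"xyz":[-0.22,0.32,0.22],"angular":[-0.003,0.001,-0.005]},
{"gripper":-1,"xyz":[-0.22,0.32,2.12],"angular":[-0.003,0.001,-0.005]},
{"gripper":-1,"xyz":[-0.22,0.33,4.02],"angular":[-0.003,0.001,-0.005]},
{"gripper":-1,"xyz":[-0.22,0.33,5.92],"angular":[-0.003,0.001,-0.005]},
```

View pics/w5.png

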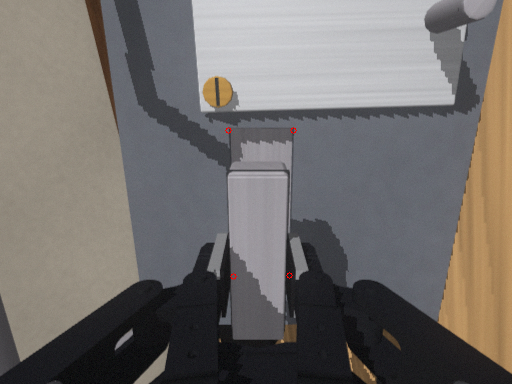

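Call:
move_arm([
  {"gripper":-1,"xyz":[-0.15,0.28,0],"angular":[-0.003,0.001,-0.005]},
  {"gripper":-1,"xyz":[-0.15,0.28,1.5],"angular":[-0.003,0.001,-0.005]},
  {"gripper":-1,"xyz":[-0.15,0.28,3],"angular":[-0.003,0.001,-0.005]},
  {"gripper":-1,"xyz":[-0.15,0.28,4.2],"angular":[-0.003,0.001,-0.005]},
  {"gripper":-1,"xyz":[-0.15,0.28,4.2],"angular":[-0.003,0.001,-0.005]},
  {"gripper":-1,"xyz":[-0.15,0.28,4.2],"angular":[-0.003,0.001,-0.005]},
])

```text
clock: 15.0
position: [618.5, 63.5, 164.6]
ee_rot: [-0.621, 0.74, -0.199, 0.168]
contact_force: [0.3, 0.1, -3.1]
gripper_width: 26.4
```

Run:
```python
from h import *
from bench import arm
s=arm.read_state();print(Rp.T@(s["position"]-P0),s["contact_force"])
rows(arm,[(port(0,1,-37),RT)],-1,8)
```

```text
[  1.99218909   2.50357694 -18.90377309] [ 0.26010029  0.10385034 -3.13419817]
clock 15.0 F [ 0.3  0.1 -3.1] w 26.4
{"gripper":-1,"xyz":[0.05,0.07,0.60],"angular":[-0.001,0.000,0.000]},
{"gripper":-1,"xyz":[0.10,0.14,1.21],"angular":[-0.002,0.001,0.000]},
{"gripper":-1,"xyz":[0.15,0.20,1.81],"angular":[-0.002,0.001,0.000]},
```

Call:
move_arm([
  {"gripper":-1,"xyz":[0.1,0.2,0],"angular":[0,0,0]},
  {"gripper":-1,"xyz":[0.1,0.2,0.6],"angular":[0,0,0]},
  {"gripper":-1,"xyz":[0.15,0.2,1.2],"angular":[0,0,0]},
  {"gripper":-1,"xyz":[0.15,0.2,1.8],"angular":[0,0,0]},
  {"gripper":-1,"xyz":[0.15,0.2,1.8],"angular":[0,0,0]},
])

```text
clock: 15.62
position: [625.3, 61.0, 148.1]
ee_rot: [-0.621, 0.739, -0.199, 0.168]
contact_force: [-5.6, 1.6, 1.4]
gripper_width: 26.2
```

Run:
```python
from h import *
from bench import arm
s=arm.read_state();print(Rp.T@(s["position"]-P0),s["contact_force"],s["contact_force"]@Rp)
```

```text
[ -0.06515024   1.26370699 -36.769032  ] [-5.56266813  1.60639047  1.43190401] [-4.27009623  0.61334954  4.11876154]
```

Call:
move_arm([
  {"gripper":0.0,"xyz":[0,0,0],"angular":[0,0,0]},
  {"gripper":0.0,"xyz":[0,0,0],"angular":[0,0,0]},
  {"gripper":0.0,"xyz":[0,0,0],"angular":[0,0,0]},
  {"gripper":0.0,"xyz":[0,0,-1.5],"angular":[0,0,0]},
  {"gripper":0.0,"xyz":[0,0,-3],"angular":[0,0,0]},
  {"gripper":-1,"xyz":[0,0,-4.5],"angular":[0,0,0]},
  {"gripper":-1,"xyz":[0,0,-4.5],"angular":[0,0,0]},
  {"gripper":-1,"xyz":[0,0,-4.5],"angular":[0,0,0]},
])

```text
clock: 16.62
position: [603.2, 64.4, 185.9]
ee_rot: [-0.621, 0.74, -0.199, 0.167]
contact_force: [0.7, 0.1, 0.0]
gripper_width: -0.3
```

Run:
```python
from h import *
from bench import arm
s=arm.read_state();c=arm.get_calibration("wrist");p,d=arm.get_image("wrist");K,R,t=c["camera_matrix"],c["R"],c["t"]
print(Rp.T@(s["position"]-P0),s["contact_force"]@Rp,s["gripper_width"])
P=((cloud(d,K,R,t)-P0)@Rp)
k=P[(P[...,2]>9)&(P[...,2]<28)&(abs(P[...,0])<40)&(abs(P[...,1])<60)];print(len(k),np.percentile(k,[2,50,98],axis=0).round(1).tolist())
cv2.imwrite("pics/w6.png",p)
```

```text
[-0.50509406  0.80192271  7.15426478] [ 0.56148818  0.21872447 -0.31725604] -0.26630418721991556
3974 [[-19.8, -42.6, 11.2], [-7.4, -20.3, 17.9], [6.7, 9.6, 19.1]]
```

View pics/w6.png

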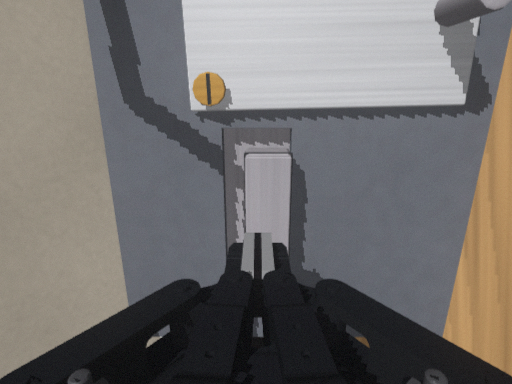

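The tin sits on the flap, top about 18 mm above the panel, square in the port and against its lower edge (px 268,195). Pushing it through with shut fingers.

Call:
move_arm([
  {"gripper":-1,"xyz":[0,0.2,1],"angular":[0,0,0]},
  {"gripper":-1,"xyz":[0,0.2,2],"angular":[0,0,0]},
  {"gripper":-1,"xyz":[0,0.2,2.8],"angular":[0,0,0]},
  {"gripper":-1,"xyz":[0,0.2,3.4],"angular":[0,0,0]},
  {"gripper":-1,"xyz":[0,0.2,4.0],"angular":[0,0,0]},
  {"gripper":-1,"xyz":[0,0.2,4.6],"angular":[0,0,0]},
])

```text
clock: 17.42
position: [622.9, 60.4, 143.7]
ee_rot: [-0.621, 0.74, -0.198, 0.166]
contact_force: [-7.3, 2.1, 2.9]
gripper_width: 0.0
```

Call:
move_arm([
  {"gripper":-1,"xyz":[0,0,0.5],"angular":[0,0,0]},
  {"gripper":-1,"xyz":[0,0,1],"angular":[0,0,0]},
  {"gripper":-1,"xyz":[0,0,1.5],"angular":[0,0,0]},
])

```text
clock: 17.8
position: [628.1, 59.5, 128.3]
ee_rot: [-0.622, 0.74, -0.196, 0.164]
contact_force: [-8.8, 1.0, -0.2]
gripper_width: 0.2
```

Call:
move_arm([
  {"gripper":-1,"xyz":[0,-0.1,0.5],"angular":[0,0,0]},
  {"gripper":-1,"xyz":[0,-0.1,1.0],"angular":[0,0,0]},
  {"gripper":-1,"xyz":[0,-0.1,1.0],"angular":[0,0,0]},
])

```text
clock: 18.18
position: [633.3, 58.5, 119.0]
ee_rot: [-0.622, 0.74, -0.195, 0.164]
contact_force: [-6.7, 2.2, -3.5]
gripper_width: 0.2
```

Run:
```python
from h import *
from bench import arm
s=arm.read_state();print(Rp.T@(s["position"]-P0),s["contact_force"]@Rp,s["joints"].round(3))
```

```text
[ -7.41063452   0.22479198 -66.18802995] [-7.82146603  0.96580203  0.47015742] [ 0.184  0.25  -0.833  1.566 -0.173 -1.88 ]
```

Normal force has gone, so the tin has dropped. Withdrawing.

Call:
move_arm([
  {"gripper":-1,"xyz":[0,0,-2],"angular":[0,0,0]},
  {"gripper":-1,"xyz":[0,0,-4],"angular":[0,0,0]},
  {"gripper":-1,"xyz":[0,0,-6],"angular":[0,0,0]},
  {"gripper":-1,"xyz":[0,0,-8],"angular":[0,0,0]},
  {"gripper":-1,"xyz":[0,0,-10],"angular":[0,0,0]},
  {"gripper":-1,"xyz":[0,0,-10],"angular":[0,0,0]},
  {"gripper":-1,"xyz":[0,0,-10],"angular":[0,0,0]},
  {"gripper":-1,"xyz":[0,0,-10],"angular":[0,0,0]},
])

```text
clock: 19.18
position: [587.8, 66.4, 209.4]
ee_rot: [-0.621, 0.74, -0.198, 0.166]
contact_force: [0.5, -0.0, -0.7]
gripper_width: -0.0
```

Run:
```python
from h import *
from bench import arm
s=arm.read_state();c=arm.get_calibration("wrist");p,d=arm.get_image("wrist");K,R,t=c["camera_matrix"],c["R"],c["t"]
print(Rp.T@(s["position"]-P0),s["contact_force"]@Rp,s["joints"].round(3))
P=((cloud(d,K,R,t)-P0)@Rp)
k=P[(abs(P[...,0])<15)&(P[...,1]>-45)&(P[...,1]<0)&(P[...,2]<40)];print("port area z",len(k),np.percentile(k[:,2],[2,25,50,75,98]))
m=(P[...,2]>25)&(P[...,2]<43)&(P[...,0]>-150)&(P[...,0]<-70)&(P[...,1]<-80);k=P[m];print("pin",len(k),np.percentile(k,[2,50,98],axis=0).round(1).tolist())
cv2.imwrite("pics/w7.png",p)
```

```text
[-2.17899158e+00  2.84300014e-02  3.52422049e+01] [ 0.03886799  0.04500585 -0.83585221] [ 0.493  0.078 -0.717  0.76  -0.467 -1.303]
port area z 2341 [-11.25323335 -10.39122914  -9.96667755  -9.56054424  -8.6945376 ]
pin 1121 [[-105.4, -121.4, 25.6], [-95.1, -114.8, 41.1], [-91.1, -108.9, 42.9]]
```

View pics/w7.png

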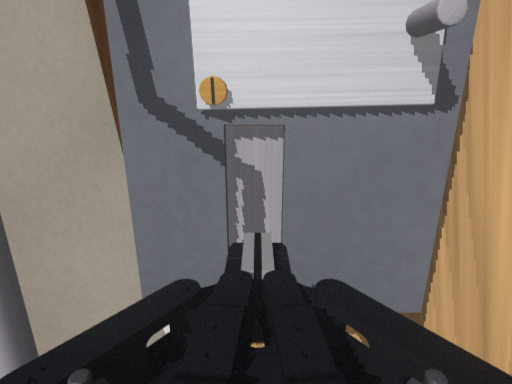

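Flap is shut again (port floor reads z = −10 mm everywhere) and the tin is gone inside. The pin is at port (−98,−115). I'll close by gripping the pin with jaws across and the tool tilted only 15°, which avoids the wrist limit and still clears the rail.

```bash
cat >> h.py <<'E'
def RK(deg=15):
    a=np.radians(deg);return Rb@np.array([[-np.cos(a),0,np.sin(a)],[0,1,0],[-np.sin(a),0,-np.cos(a)]])
def tipto(P,R): return P+TIP*R[:,2]
E
python3 - <<'E'
from h import *
from bench import arm
R=RK();print(np.linalg.det(R))
rows(arm,[(tipto(port(-98,-115,100),R),R)],0.2)
E
```

```text
1.0
clock 19.23 F [-0.1 -1.1  0.2] w -0.1
{"gripper":0.2,"xyz":[1.15,1.06,-0.26],"angular":[-0.021,0.020,0.156]},
{"gripper":0.2,"xyz":[2.30,2.13,-0.52],"angular":[-0.041,0.041,0.312]},
{"gripper":0.2,"xyz":[3.45,3.19,-0.78],"angular":[-0.062,0.061,0.468]},
{"gripper":0.2,"xyz":[4.60,4.25,-1.04],"angular":[-0.082,0.082,0.625]},
{"gripper":0.2,"xyz":[5.75,5.32,-1.30],"angular":[-0.103,0.102,0.781]},
{"gripper":0.2,"xyz":[6.90,6.38,-1.55],"angular":[-0.124,0.123,0.937]},
{"gripper":0.2,"xyz":[8.05,7.44,-1.81],"angular":[-0.144,0.143,1.093]},
{"gripper":0.2,"xyz":[9.20,8.50,-2.07],"angular":[-0.165,0.164,1.249]},
{"gripper":0.2,"xyz":[10.36,9.57,-2.33],"angular":[-0.185,0.184,1.405]},
{"gripper":0.2,"xyz":[11.51,10.63,-2.59],"angular":[-0.206,0.205,1.561]},
```

Call:
move_arm([
  {"gripper":0.2,"xyz":[1.15,1.06,-0.5],"angular":[-0.021,0.02,0.156]},
  {"gripper":0.2,"xyz":[2.3,2.13,-1],"angular":[-0.041,0.041,0.312]},
  {"gripper":0.2,"xyz":[3.45,3.2,-1.5],"angular":[-0.062,0.061,0.468]},
  {"gripper":0.2,"xyz":[4.6,4.25,-2],"angular":[-0.082,0.082,0.625]},
  {"gripper":0.2,"xyz":[5.75,5.3,-2.3],"angular":[-0.103,0.102,0.781]},
  {"gripper":0.2,"xyz":[6.9,6.4,-2.5],"angular":[-0.124,0.123,0.937]},
  {"gripper":0.2,"xyz":[8.05,7.44,-2.6],"angular":[-0.144,0.143,1.093]},
  {"gripper":0.2,"xyz":[9.2,8.5,-2.6],"angular":[-0.165,0.164,1.249]},
  {"gripper":0.2,"xyz":[10.4,9.6,-2.6],"angular":[-0.185,0.184,1.405]},
  {"gripper":0.2,"xyz":[11.5,10.6,-2.6],"angular":[-0.206,0.205,1.561]},
])

```text
clock: 20.48
position: [464.3, -28.6, 179.4]
ee_rot: [0.089, 0.987, -0.011, 0.13]
contact_force: [0.5, -0.4, 0.2]
gripper_width: 51.1
```

Run:
```python
from h import *
from bench import arm
s=arm.read_state();print(s["joints"].round(3))
c=arm.get_calibration("wrist");p,d=arm.get_image("wrist");P=((cloud(d,c["camera_matrix"],c["R"],c["t"])-P0)@Rp)
m=(P[...,2]>20)&(P[...,2]<43)&(P[...,0]>-150)&(P[...,0]<-60)&(P[...,1]<-80)&(P[...,1]>-150);k=P[m];print("pin",len(k),np.percentile(k,[2,50,98],axis=0).round(1).tolist())
R=RK();rows(arm,[(tipto(port(-98,-115,70),R),R),(tipto(port(-98,-115,20),R),R)],0.2,25)
```

```text
[ 0.388 -0.026 -0.657  0.208 -0.727 -2.28 ]
pin 425 [[-106.7, -123.5, 22.9], [-100.4, -117.2, 41.8], [-92.6, -110.1, 42.9]]
clock 20.52 F [-1.9 -1.8 -0.5] w 51.4
{"gripper":0.2,"xyz":[-0.45,0.06,1.45],"angular":[0.001,-0.001,-0.005]},
{"gripper":0.2,"xyz":[-0.89,0.11,2.91],"angular":[0.001,-0.002,-0.010]},
{"gripper":0.2,"xyz":[-1.54,0.12,5.32],"angular":[0.001,-0.002,-0.010]},
{"gripper":0.2,"xyz":[-2.20,0.12,7.74],"angular":[0.001,-0.002,-0.010]},
```

Call:
move_arm([
  {"gripper":0.2,"xyz":[-0.3,0,1.5],"angular":[0,0,-0.005]},
  {"gripper":0.2,"xyz":[-0.75,-0.1,2.9],"angular":[0.001,-0.002,-0.01]},
  {"gripper":0.2,"xyz":[-1.4,-0.1,5.3],"angular":[0.001,-0.002,-0.01]},
  {"gripper":0.2,"xyz":[-2.05,-0.1,7.7],"angular":[0.001,-0.002,-0.01]},
  {"gripper":0.2,"xyz":[-2.05,-0.1,7.7],"angular":[0.001,-0.002,-0.01]},
  {"gripper":-1,"xyz":[-2.05,-0.1,7.7],"angular":[0.001,-0.002,-0.01]},
  {"gripper":-1,"xyz":[-2.05,-0.1,7.7],"angular":[0.001,-0.002,-0.01]},
  {"gripper":-1,"xyz":[-2.05,-0.1,7.7],"angular":[0.001,-0.002,-0.01]},
  {"gripper":-1,"xyz":[-2.05,-0.1,7.7],"angular":[0.001,-0.002,-0.01]},
])

```text
clock: 21.65
position: [504.1, -35.7, 112.2]
ee_rot: [0.081, 0.988, -0.012, 0.132]
contact_force: [-3.7, 1.7, 6.0]
gripper_width: 13.5
```

```bash
cat > arc.py <<'E'
import sys
from h import *
from bench import arm
s=arm.read_state();T=Ro.from_quat(s["ee_rot"]).as_matrix();tip=s["position"]-TIP*T[:,2];L=Rp.T@(tip-P0)
a0=(np.arctan2(L[1]+76,L[0]-26)-np.arctan2(126,-36))%(2*np.pi);a0-=2*np.pi*(a0>4);r=np.hypot(L[1]+76,L[0]-26)
print("tip",L,"ang",a0,"r",r,"F port",s["contact_force"]@Rp,s["joints"].round(2))
a1=float(sys.argv[1]);n=int(sys.argv[2]);R=RK()
rows(arm,[(tipto(knob(a,L[2]),R),R) for a in np.linspace(a0,a1,n+1)[1:]],-1)
E
python3 arc.py 0.8 7
```

```text
tip [ -96.67216658 -115.07640847   22.07221318] ang 1.600877751122372 r 128.7455869246465 F port [-0.39021102  1.07023262  7.13469192] [ 0.33  0.13 -0.7   0.26 -0.51 -2.28]
clock 21.65 F [-3.7  1.7  6. ] w 13.5
{"gripper":-1,"xyz":[0.58,1.38,0.15],"angular":[0.001,0.005,0.011]},
{"gripper":-1,"xyz":[0.76,2.87,0.20],"angular":[0.001,0.005,0.011]},
{"gripper":-1,"xyz":[0.77,4.37,0.21],"angular":[0.001,0.005,0.011]},
{"gripper":-1,"xyz":[0.62,5.86,0.18],"angular":[0.001,0.005,0.011]},
{"gripper":-1,"xyz":[0.31,7.32,0.10],"angular":[0.001,0.005,0.011]},
{"gripper":-1,"xyz":[-0.16,8.74,-0.02],"angular":[0.001,0.005,0.011]},
{"gripper":-1,"xyz":[-0.79,10.09,-0.18],"angular":[0.001,0.005,0.011]},
```

Call:
move_arm([
  {"gripper":-1,"xyz":[0.4,1.38,0.15],"angular":[0,0,0]},
  {"gripper":-1,"xyz":[0.56,2.87,0.2],"angular":[0,0,0]},
  {"gripper":-1,"xyz":[0.6,4.37,0.2],"angular":[0,0,0]},
  {"gripper":-1,"xyz":[0.45,5.86,0.18],"angular":[0,0,0]},
  {"gripper":-1,"xyz":[0.15,7.32,0.1],"angular":[0,0,0]},
  {"gripper":-1,"xyz":[-0.3,8.74,0],"angular":[0,0,0]},
  {"gripper":-1,"xyz":[-0.9,10.1,-0.18],"angular":[0,0,0]},
  {"gripper":-1,"xyz":[-0.9,10.1,-0.18],"angular":[0,0,0]},
])

```text
clock: 22.65
position: [525.5, 62.4, 114.4]
ee_rot: [0.082, 0.988, -0.013, 0.129]
contact_force: [-15.2, 6.9, 8.5]
gripper_width: 13.9
```

```bash
python3 arc.py -0.02 8
```

```text
tip [-91.86520927 -14.66659393  21.89798557] ang 0.8126869266660219 r 132.86833429245124 F port [-9.742565    4.121871   15.44959595] [ 0.52  0.18 -0.66  0.32 -0.56 -2.51]
clock 22.65 F [-15.2   6.9   8.5] w 13.9
{"gripper":-1,"xyz":[-0.84,1.09,-0.22],"angular":[-0.002,-0.001,0.009]},
{"gripper":-1,"xyz":[-1.63,2.18,-0.44],"angular":[-0.002,-0.001,0.009]},
{"gripper":-1,"xyz":[-2.53,3.18,-0.68],"angular":[-0.002,-0.001,0.009]},
{"gripper":-1,"xyz":[-3.52,4.07,-0.94],"angular":[-0.002,-0.001,0.009]},
{"gripper":-1,"xyz":[-4.60,4.86,-1.23],"angular":[-0.002,-0.001,0.009]},
{"gripper":-1,"xyz":[-5.75,5.52,-1.54],"angular":[-0.002,-0.001,0.009]},
{"gripper":-1,"xyz":[-6.96,6.06,-1.87],"angular":[-0.002,-0.001,0.009]},
{"gripper":-1,"xyz":[-8.21,6.46,-2.20],"angular":[-0.002,-0.001,0.009]},
```

Call:
move_arm([
  {"gripper":-1,"xyz":[-0.84,1.09,-0.35],"angular":[0,0,0]},
  {"gripper":-1,"xyz":[-1.63,2.18,-0.55],"angular":[0,0,0]},
  {"gripper":-1,"xyz":[-2.53,3.18,-0.8],"angular":[0,0,0]},
  {"gripper":-1,"xyz":[-3.52,4.07,-1.05],"angular":[0,0,0]},
  {"gripper":-1,"xyz":[-4.6,4.86,-1.35],"angular":[0,0,0]},
  {"gripper":-1,"xyz":[-5.75,5.52,-1.65],"angular":[0,0,0]},
  {"gripper":-1,"xyz":[-6.96,6.06,-2.0],"angular":[0,0,0]},
  {"gripper":-1,"xyz":[-8.2,6.46,-2.3],"angular":[0,0,0]},
  {"gripper":-1,"xyz":[-8.2,6.46,-2.3],"angular":[0,0,0]},
])

```text
clock: 23.78
position: [609.9, 111.4, 157.3]
ee_rot: [0.083, 0.988, -0.015, 0.129]
contact_force: [-1.9, -7.7, -1.5]
gripper_width: 13.7
```

```bash
python3 arc.py -0.03 1
```

```text
tip [-5.8206133  48.42835629 21.72567781] ang -0.02793122098641021 r 128.43273445661583 F port [-1.16525861 -7.94495234 -1.02895406] [ 0.53  0.28 -0.37  0.26 -0.74 -2.44]
clock 23.77 F [-1.9 -7.7 -1.5] w 13.7
{"gripper":-1,"xyz":[0.03,0.28,0.01],"angular":[-0.006,-0.001,0.008]},
```

Call:
move_arm([
  {"gripper":0.1,"xyz":[0,0,0],"angular":[0,0,0]},
  {"gripper":0.1,"xyz":[0,0,0],"angular":[0,0,0]},
  {"gripper":0.1,"xyz":[0,0,0],"angular":[0,0,0]},
  {"gripper":0.1,"xyz":[0.6,0,-2.5],"angular":[0,0,0]},
  {"gripper":0.1,"xyz":[1.2,0,-5],"angular":[0,0,0]},
  {"gripper":0.1,"xyz":[2.8,0,-8],"angular":[0,0,0]},
  {"gripper":0.1,"xyz":[5,0,-11],"angular":[0,0,0]},
  {"gripper":0.1,"xyz":[8,0,-14],"angular":[0,0,0]},
  {"gripper":0.1,"xyz":[12,0,-16],"angular":[0,0,0]},
  {"gripper":0.1,"xyz":[12,0,-16],"angular":[0,0,0]},
])

```text
clock: 25.02
position: [454.4, 141.4, 283.4]
ee_rot: [0.08, 0.988, -0.01, 0.133]
contact_force: [-0.7, 0.9, 0.0]
gripper_width: 46.6
```

Run:
```python
from h import *
from bench import arm
s=arm.read_state();print(s["contact_force"],s["position"])
c=arm.get_calibration("wrist");p,d=arm.get_image("wrist");P=((cloud(d,c["camera_matrix"],c["R"],c["t"])-P0)@Rp)
m=(P[...,2]>15)&(P[...,2]<43)&(P[...,0]>-60)&(P[...,0]<40)&(P[...,1]<80)&(P[...,1]>10);k=P[m];print("pin",len(k),np.percentile(k,[2,50,98],axis=0).round(1).tolist())
m=(P[...,2]>3.5)&(P[...,2]<9)&(abs(P[...,0])<80)&(abs(P[...,1])<110);k=P[m];r=cv2.minAreaRect(k[:,:2].astype(np.float32));print("cover",len(k),r)
q,dq=arm.get_image("top");c=arm.get_calibration("top");P=cloud(dq,c["camera_matrix"],c["R"],c["t"])
print("top knob px pred 0/.08",proj(knob(0,42),c["camera_matrix"],c["R"],c["t"]),proj(knob(.08,42),c["camera_matrix"],c["R"],c["t"]))
cv2.imwrite("pics/end.png",np.hstack([cv2.resize(p,(400,300)),cv2.resize(q,(400,300))]))
```

```text
[-0.69958792  0.8772146   0.0042475 ] [454.44890015 141.36510392 283.38073441]
pin 248 [[-17.8, 40.8, 16.7], [-13.4, 47.5, 41.0], [-3.7, 54.9, 42.9]]
cover 4854 ((21.72921371459961, 3.9221878051757812), (187.0497589111328, 115.71151733398438), 89.82366180419922)
top knob px pred 0/.08 [[189.6685465  149.07694404]] [[190.45527697 152.9922615 ]]
```

View pics/end.png

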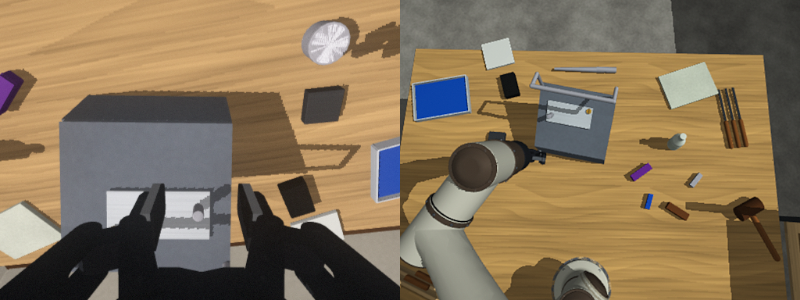

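Run:
```python
from h import *
from bench import arm
c=arm.get_calibration("wrist");p,d=arm.get_image("wrist");P=((cloud(d,c["camera_matrix"],c["R"],c["t"])-P0)@Rp)
m=(P[...,2]>40)&(P[...,2]<45)&(abs(P[...,0]+10)<25)&(abs(P[...,1]-50)<25);k=P[m];print("pin top",len(k),k.mean(0),cv2.minEnclosingCircle(k[:,:2].astype(np.float32)))
w=(p.min(2)>120)&(abs(P[...,2]-6)<4)&(abs(P[...,0])<70)&(P[...,1]<60)&(P[...,1]>-95);E=[]
for y in range(-85,50,5):
    k=P[w&(abs(P[...,1]-y)<2.5)]
    if len(k)>8:E.append((y,np.percentile(k[:,0],3)))
E=np.array(E);f=np.polyfit(E[:,0],E[:,1],1);print("front edge",E.round(1).tolist(),f)
```

```text
pin top 163 [-10.54578385  47.88797694  41.84247889] ((-10.287947654724121, 47.959564208984375), 7.885446071624756)
front edge [[-85.0, -34.6], [-80.0, -35.3], [-75.0, -34.7], [-70.0, -34.8], [-65.0, -35.1], [-60.0, -35.1], [-55.0, -35.6], [-50.0, -35.7], [-45.0, -35.9], [-40.0, -35.6], [-10.0, 25.1], [-5.0, 8.1], [0.0, -34.1], [5.0, -33.8], [10.0, -33.9], [15.0, -34.2], [20.0, -33.6], [25.0, -33.9], [30.0, -34.4], [35.0, -34.3], [40.0, -34.4], [45.0, -34.6]] [  0.03740814 -29.31630198]
```

Pin top is at (−10.3, 48), against (−10, 50) for fully closed, and the cover's front edge runs parallel to the port. The cover angle is about 0 and the robot is clear.

```bash
python3 -c "
from bench import arm
print(arm.job_done())"
```

```text
the job is handed in; nothing more can be done
None
```

The job is handed in at about 25 s on the clock, well under the 66 s limit. I swung the cover to about 1.6 rad and set the larger grey tin on the flap. I pushed it through with shut fingers, then gripped the pin and swung the cover back.

**Last checks**
- **Flap:** before I closed the cover, the port floor read 10 mm below the panel face everywhere, so the flap was shut. The tin was no longer visible and the push force had gone.
- **Cover:** the pin top is at (−10.3, 48) mm in the port's frame, against (−10, 50) fully closed. The cover's front edge is parallel to the port, so the angle is about 0 rad.
- **Robot:** it stands clear, with contact force about 1 N.
- **Round tin, bottle and block:** the last pictures show them standing, apparently where they were; I did not re-measure their positions. I could not see the tin's pose inside the box.

**What disagreed or went wrong**
- **Tool length:** both cameras showed the real fingertips 40 mm behind the reported tool point. My first grasp at the pin closed on nothing because of this; I corrected for it afterwards.
- **Opening swing:** the wrist reached its joint limit and pulled on the pin with about 45 N at the wrist. This was below the 120 N limit, and I released it straight away.

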